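# Load a rapid-test cassette and set the incubator's locking timer dial

## Robot

A 6-joint arm with a two-finger parallel gripper is mounted at the origin on the work surface. World frame = base frame: x ahead of the robot, y to its left, z up, the work surface at z = 0. Lengths are in m, angles in degrees, forces in N, time in s.
With the tool pointing down it reaches from about 0.4 to 0.825 m from the base axis. Payload 7 kg.
Tool frame: the origin (TCP) lies midway between the tips of the shut fingers; the grasp point (between the pads) lies 19 mm behind it; x points along the fingers, z is the direction in which the jaws open and shut, and the axes are right-handed (so a half turn about x gives the same grasp; the last joint's range is limited). The gripper opens to 88 mm and grips with 3 to 60 N. Pads are 19 mm wide; open, the fingers measure 130 mm over their backs; the gripper's body (78 mm by 193 mm) begins 47 mm behind the grasp point.
Start: joints at [-59.811, 20.546, 0.682, 0, -70.136, -16.507], TCP at [0.16, -0.656, 0.227] pointing down, gripper open.
Joint ranges: [-176.03, 176.03], [-82.01, 121.73], [-58.28, 71.71], [-173.87, 95.51], [-174.79, -0.11], [-173.66, 173.66]. Speed limits (degrees/s): [136.94, 136.94, 172.46, 180, 180, 180].

## Interface

Orientations are given as [roll, pitch, yaw] about the fixed x, y, z axes, in that order (R = Rz(yaw) Ry(pitch) Rx(roll)).
In Python, from plant import ctrl gives the robot as it stands.
- The arm moves only by the tool servo_tool, never from a script. Its argument "motion" is a list of rows, each an object with "offset": the shift along the tool's x, y, z in m, a list of three; "roll": the turn about the tool's x in degrees; "claw": the opening, from -1 (shut) to 1 (fully open), so that 0 is half open. In form: [{"offset": [x, y, z], "roll": roll, "claw": claw}, ...]. A call has 1 to 12 rows; each row shifts and turns the commanded pose from where the row before left it, along the tool's axes as they then stand; what a row does not reach is not made up. A row lasts 1/8 s, in which the tool goes at most 62.5 mm and 10.7 degrees, less where a joint would pass 70% of its speed; a pose out of reach is approached as far as the arm can. A call is refused whole if a number of a shift passes 0.0625 or a number of a turn 10.7, either way. A call with a gripper value outside its range is refused whole. The fingers move at their own pace and stop on an object; the grip force is fixed at half the most. Time passes only in rows, so rows that do not move let the fingers close. It gives the time, the measured TCP pose, the force and the opening at its end, in the units of the state.
- ctrl.get_obs(): the state, without advancing time (a new reading comes with each control period).
- ctrl.snapshot(name): name is "scene" or "top" or "wrist"; returns a dict with "frame" (400x640x3 uint8, blue, green, red), "z_map" (400x640 float32, m along the optical axis (not along the pixel's ray), 0 where there is no reading), "mtx" (3x3 intrinsics, pixels), "k1" (the pictures are not rectified: a ray, as slopes to the right and down, at radius r is drawn at 1 + k1 r^2 times it, then the intrinsics apply), "extrinsics" (4x4, takes a point from camera to world coordinates). Camera axes: x right, y up, looking along -z (the intrinsics and any distortion apply to the point x, -y, -z); pixel columns grow to the right and rows downward; lengths in m; the calibration is good to about 2 mm. A picture is of the moment at which its call begins.
- ctrl.close_job(): hands the job in, once; it reports no verdict.
The state is a dict: "clock": time; "joint_pos": joint angles; "qvel": joint speeds; "tau": joint torques, N m; "tool_pos": TCP position; "orientation": TCP orientation; "force": force on the tool from outside, world axes, zero at the start; "moment": the same for the moment, N m; "opening": finger opening in m.
Only numpy, scipy, OpenCV 4.12 (cv2) and the standard library are available. Lean on these libraries where they do the work, as an engineer would, in place of code of your own. Each camera call takes 0.05 s, during which the arm holds its last target.

## Task

Pick up the test cassette lying on the desk and slide it flat, window side up and window end first, into the slot in the front of the incubator until it is fully home. Then start its incubation: pull the timer dial straight out to unlock it, turn it clockwise to the 10-minute mark (the last of the three long ticks), and push it back in until it is fully home and locked there. Leave the tube stand, the dropper bottle and the glove carton where they are.

Things in the scene. Friction and masses are not known exactly. Their poses are not given: they have to be found in the camera images.
- incubator: Off-white bench incubator, fixed, 180 mm deep (x from -100 to +80), 210 wide (y), 104 high. Origin on the desk; x from its front to its back, z up; its front looks roughly to the robot's left. Upright front face, 48 mm high, at x = -100: the slot is in its left half (+y). From its top edge a dark grey console slopes up and back at 30 degrees from level, with the timer dial square on its right half (-y).
- slot_mouth (a point): Middle of the lower edge of the cassette slot in the front face, 22 mm above the desk, 52 mm left (+y) of the incubator's origin; axes as incubator. The slot runs level along +x: 27 mm wide (y), 10 mm high (from this point up), 46 mm deep to a rigid end stop. A flared lip around it stands 4 mm proud of the face and opens to about 34 by 17 mm.
- dial_grip (a point): On the dial's axis half-way up its knob, 13 mm above the sloping console when in; moves out with the dial, does not turn with it. z: the axis, outward, tilted 30 degrees from vertical to the front; x: up the slope. Knob: round, black, fluted, 38 mm in diameter, 24 mm tall (from 1.5 mm above the console), white pointer line. No other part stands up within 60 mm of it on the console.
- dial_pull (a joint): How far the dial is pulled out, m: 0 = fully in, locked; 0.009 = fully out, stop. Slides against about 4 N of friction, stays where left. Below about 5 mm hidden teeth hold it in one of the 20-degree steps and it cannot turn; above that it turns freely. It goes in only at a step: pushed in between two, it rides on the teeth or slips to the nearer one.
- dial (a joint): Dial angle, rad, growing clockwise seen looking at the knob: 0 at the 0-minute tick, 0.349 (20 degrees) a minute, 3.491 at 10 minutes, 4.19 at the last tick (12). White ticks around the knob, long at 0 (lower left), 5 (just right of the top), 10 (right). Friction about 0.05 N m; stays where left; about 1.5 degrees of play each way when locked. Starts at a step from 2 to 5 minutes.
- cassette: White plastic test cassette, loose, about 15 g, 80 mm long (x), 24 wide (y), 7 thick (z). Origin: centre of its underside; z up; +x to the window end, which goes in first (last 6 mm taper to 19 mm wide). On top: rectangular result window in the front half, round well behind the middle, grip ribs on the last 20 mm of the tail (-x). Fully home, 34 mm of tail stand out of the front face.
- cassette_nose (a point): Middle of the lower edge of the cassette's window end, 40 mm ahead (+x) of its origin; axes as cassette.
- tube_stand: Grey block 44 mm (x) by 84 mm (y) by 30 mm with two clear capped tubes standing in it, 66 mm high in all, 180 g, loose. Origin: centre of its underside. To be left alone.
- dropper: White dropper bottle, 30 mm in diameter, 64 mm high, 30 g, loose. Origin: centre of its underside. To be left alone.
- glove_carton: Glove carton 190 mm (x) by 110 mm (y) by 70 mm, loose. Origin: centre of its underside. To be left alone.
There are look-alikes about, which are no part of the job. Leave any orange look-alike of the cassette alone.

How it is judged (in metres and radians):
On the way, in this order (a step that is already met when the one before it is completed fails the run):
1. the cassette is fully home in the slot (x of cassette_nose in the frame of slot_mouth above 0.042 m and y of cassette_nose in the frame of slot_mouth between -0.006 and 0.006 m and z of cassette_nose in the frame of slot_mouth between -0.003 and 0.006 m and angle between cassette's own z axis and vertical below 0.2 rad), for 0.2 s.
2. the dial is pulled out (value of joint dial_pull above 0.006 m), for 0.1 s.
3. the dial stands at the 10-minute mark while still out (value of joint dial_pull above 0.004 m and value of joint dial between 3.31 and 3.67 rad), for 0.1 s.
At the end, for the whole second after the job is handed in: The cassette lies window side up in the slot, window end first, within 4 mm of the end stop, and at rest; the dial is in (within 2 mm of fully in) and locked at the 10-minute mark (within 0.09 rad) (all of step 1 and value of joint dial_pull below 0.002 m and value of joint dial between 3.4 and 3.58 rad and linear speed of cassette below 0.02 m/s); the robot touches nothing.
It fails at once if the tube stand is moved (over 20 mm) (distance of tube_stand from where it was at the start of the episode above 0.02 m).
It fails at once if the dropper bottle is moved (over 20 mm) or tipped (distance of dropper from where it was at the start of the episode above 0.02 m or angle between dropper's own z axis and vertical above 0.5 rad).
It fails at once if the glove carton is moved (over 20 mm) (distance of glove_carton from where it was at the start of the episode above 0.02 m).
It also fails if it takes over 58 s, if anything falls off the work surface, if the arm or the gripper's body presses on something with over 40 N, if the wrist force passes 120 N, or if a joint passes its speed limit or range.

## Working session

There is one attempt and no reset: what is moved stays moved. The work goes in short steps, Python scripts to look and compute and a tool call to move; the robot and the scene stay as the last step left them, time stands still between calls to the robot, and variables do not carry over. Pictures are saved under pics/ and viewed, and the job is handed in when it is done.

Besides the shell and the picture viewer there is one more tool, called after "Request:" as a command line: name --argument value ..., lists and objects as JSON in quotes. servo_tool: Moves the arm, as the interface text tells. Its arguments: {"type":"object","properties":{"motion":{"type":"array"}},"required":["motion"]}

```bash
ls; mkdir -p pics; python3 - <<'E'
from plant import ctrl
import cv2,numpy as np
print(ctrl.get_obs())
for n in ["scene","top","wrist"]:
    s=ctrl.snapshot(n); cv2.imwrite(f"pics/{n}0.png",s["frame"]); np.savez(f"pics/{n}0.npz",**s)
    print(n,s["mtx"].tolist(),s["k1"],np.round(s["extrinsics"],4).tolist())
E
```

```text
pics
{'clock': 0.0, 'joint_pos': array([-5.98102907e+01,  2.05931040e+01,  6.32798163e-01, -1.98621413e-02,
       -7.01368040e+01, -1.65064000e+01]), 'qvel': array([-0.05184099,  0.04932402,  0.00219402,  0.02982159, -0.01192133,
       -0.00342127]), 'tau': array([-4.64042841e-04, -5.82710266e+01,  2.93048608e+01,  6.99710190e+00,
        6.69584144e-03, -9.17395141e-05]), 'tool_pos': array([ 0.15951787, -0.655362  ,  0.22559727]), 'orientation': array([  5.62437724,  89.90111085, 109.30092204]), 'force': array([-0.07270353,  0.22680032,  0.71466196]), 'moment': array([0.02460146, 0.01730482, 0.00529061]), 'opening': 0.08730387639021518}
scene [[369.7855265944496, 0.0, 319.13082262314373], [0.0, 369.7855265944496, 193.38126348470715], [0.0, 0.0, 1.0]] -0.042173959914353625 [[0.6189, -0.5343, 0.5757, 0.9913], [0.7854, 0.4143, -0.4599, -0.4418], [0.0072, 0.7368, 0.6761, 0.6669], [0.0, 0.0, 0.0, 1.0]]
top [[427.54666883828367, 0.0, 319.8569002208527], [0.0, 427.54666883828367, 206.02090062064332], [0.0, 0.0, 1.0]] -0.05259050152908138 [[-0.0142, 0.9984, -0.0543, 0.4443], [-0.9998, -0.015, -0.0154, -0.0554], [-0.0162, 0.0541, 0.9984, 1.0665], [0.0, 0.0, 0.0, 1.0]]
wrist [[309.86142542575703, 0.0, 319.6853542316912], [0.0, 309.86142542575703, 196.83454565149432], [0.0, 0.0, 1.0]] 0.013922192545522427 [[-0.2371, -0.9333, -0.2695, 0.086], [0.9715, -0.227, -0.0686, -0.6723], [0.0029, -0.2781, 0.9605, 0.3834], [0.0, 0.0, 0.0, 1.0]]
```

View pics/scene0.png

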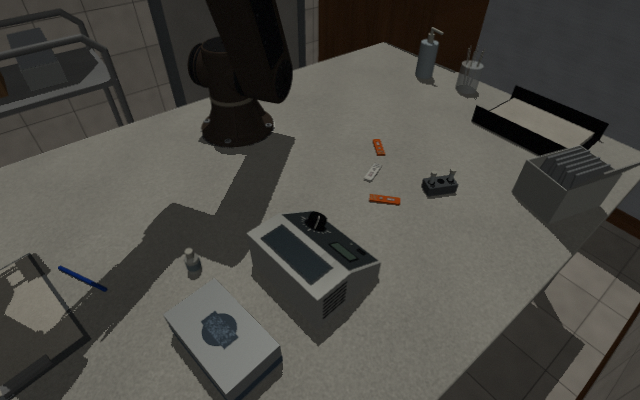

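View pics/top0.png

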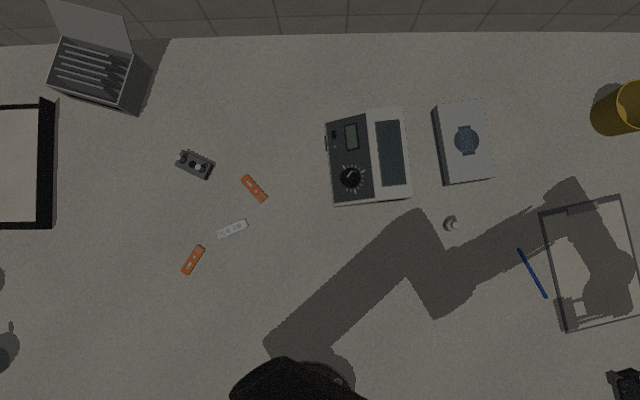

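View pics/wrist0.png

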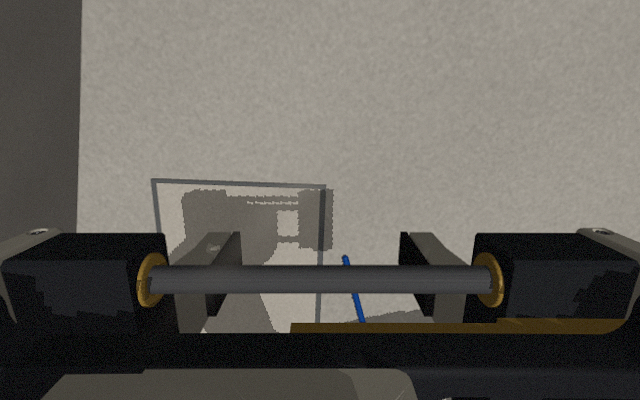

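```bash
cat > h.py <<'E'
import numpy as np,cv2
def load(f): return dict(np.load(f))
def slopes(s,px):
    px=np.atleast_2d(np.asarray(px,float)); K=s["mtx"]
    d=np.c_[(px[:,0]-K[0,2])/K[0,0],(px[:,1]-K[1,2])/K[1,1]]
    u=d.copy()
    for _ in range(20): u=d/(1+float(s["k1"])*(u**2).sum(1,keepdims=True))
    return u
def rays(s,px):
    u=slopes(s,px); E=s["extrinsics"]
    return E[:3,3], np.c_[u[:,0],-u[:,1],-np.ones(len(u))]@E[:3,:3].T
def plane(s,px,z):
    o,d=rays(s,px); return o+d*((z-o[2])/d[:,2])[:,None]
def depth(s,px):
    o,d=rays(s,px); p=np.atleast_2d(np.round(px).astype(int)); return o+d*s["z_map"][p[:,1],p[:,0]][:,None]
def proj(s,P):
    E=s["extrinsics"];q=(np.atleast_2d(P)-E[:3,3])@E[:3,:3];u=np.c_[q[:,0]/-q[:,2],-q[:,1]/-q[:,2]]
    u=u*(1+float(s["k1"])*(u**2).sum(1,keepdims=True));K=s["mtx"]
    return np.c_[u[:,0]*K[0,0]+K[0,2],u[:,1]*K[1,1]+K[1,2]]
E
python3 - <<'E'
import cv2
t=cv2.imread("pics/top0.png"); s=cv2.imread("pics/scene0.png")
a=cv2.resize(t[90:290,170:300],None,fx=3,fy=3,interpolation=cv2.INTER_CUBIC)
b=cv2.resize(t[90:220,310:430],None,fx=4.5,fy=4.5,interpolation=cv2.INTER_CUBIC)
c=cv2.resize(s[200:350,235:390],None,fx=4,fy=4,interpolation=cv2.INTER_CUBIC)
for n,i in zip("abc",(a,b,c)): cv2.imwrite(f"pics/z{n}.png",cv2.convertScaleAbs(i,alpha=1.8))
E
```

```text
(no output)
```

View pics/za.png

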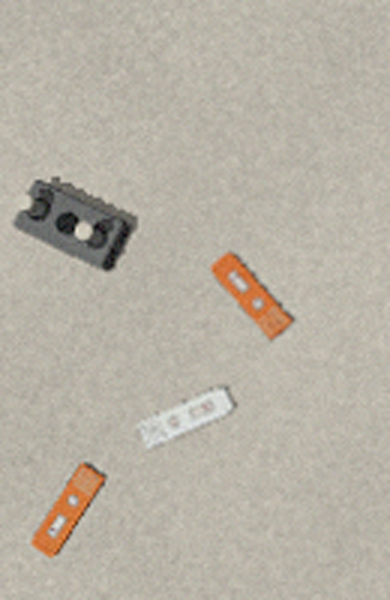

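View pics/zb.png

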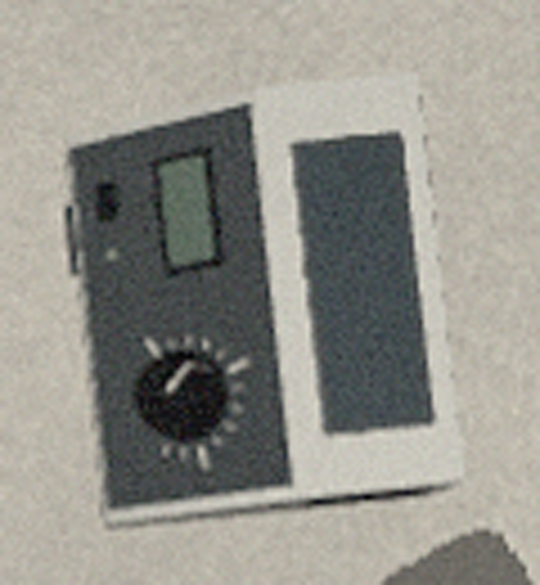

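View pics/zc.png

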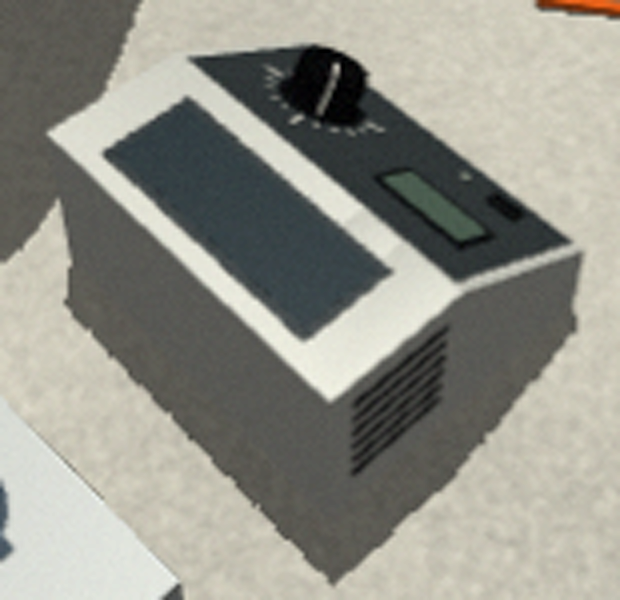

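```bash
cat > inc.py <<'E'
from h import *
from scipy.optimize import least_squares
t=load("pics/top0.npz"); s=load("pics/scene0.npz")
xr=-100+56/np.tan(np.pi/6)
# local pts: console top edge L/R, roof back L/R, front top edge L/R
L=np.array([[xr,105,104],[xr,-105,104],[80,105,104],[80,-105,104],[-100,105,48],[-100,-105,48]])/1000
zt=np.array([[250,103],[292,485],[416,73],[462,480],[72,150],[107,512]])
pt=(zt+.5)/4.5-.5+[310,90]
zs=np.array([[457,284],[188,57],[330,402],[48,132],[580,247]])
ps=(zs+.5)/4-.5+[235,200]
def w(p):
    c,S=np.cos(p[2]),np.sin(p[2]); R=np.array([[c,-S,0],[S,c,0],[0,0,1]]); return L@R.T+[p[0],p[1],0]
ft=lambda p:(proj(t,w(p))-pt).ravel()
fs=lambda p:(proj(s,w(p)[:5])-ps).ravel()
for f in (ft,fs,lambda p:np.r_[ft(p),fs(p)]):
    r=least_squares(f,[.6,-.1,-1.5]); print(r.x[:2],np.degrees(r.x[2])); print(np.round(r.fun.reshape(-1,2),1).tolist())
# cassette in top
im=t["frame"]; hsv=cv2.cvtColor(im,cv2.COLOR_BGR2HSV)
m=((im.min(2)>150)*255).astype(np.uint8); 
roi=im[210:250,205:260].astype(int); print(roi.min(2)[::4,::4])
E
python3 inc.py
```

```text
[ 0.61219093 -0.16098265] -85.06306433221769
[[0.7, -3.2], [1.4, 3.1], [-0.1, -0.1], [0.2, 0.5], [-1.7, -3.1], [-0.7, 2.7]]
[ 0.61052825 -0.15779412] -85.27401049348323
[[1.5, 1.7], [-2.8, -1.8], [-0.1, -0.6], [-0.1, -0.7], [1.3, 0.5]]
[ 0.61152256 -0.1594976 ] -85.0874558467125
[[0.1, -2.9], [0.7, 3.4], [-0.7, 0.2], [-0.5, 0.8], [-2.3, -2.9], [-1.3, 3.0], [1.2, 2.4], [-3.4, -1.1], [-0.3, 0.3], [-0.6, 0.1], [1.0, 1.0]]
[[ 92  93  95  89  92  95  92  92  95  93  93  93  97 100]
 [ 98  89  96  90  97  91  93  90  95  93  95  93  96  94]
 [ 97  94  93  97  97  97  93  89  93  92  83  96  97  95]
 [ 95  96  91  94  89  94  94  93 118 117 111  94  91  94]
 [ 93  94  98  93  93  98 120  99 107 107 111  95  94  95]
 [ 93  94  91 111 110 109 103 116 119  90  97  93  93  95]
 [ 91  93  94 110 110 107 115  84  91  96  93  94  95 100]
 [ 92  94  93  98  95  94  97  93  90  96  93  98  92  94]
 [ 96  94  95  94  95  99  98  97  92  96  94  94  96  90]
 [ 95  94  90  95  94  95  93  97  95  94  95  97  96  97]]
```

```bash
cat > inc2.py <<'E'
exec(open("inc.py").read().split("for f in")[0])
def w(p):
    c,S=np.cos(p[2]),np.sin(p[2]); R=np.array([[c,-S,0],[S,c,0],[0,0,1]]); M=L.copy(); M[[0,4],1]=p[3];M[[1,5],1]=-p[3]; return M@R.T+[p[0],p[1],0]
for f in (ft,fs,lambda p:np.r_[ft(p),fs(p)]):
    r=least_squares(f,[.6,-.1,-1.5,.1]); print(r.x,np.degrees(r.x[2])); print(np.round(r.fun.reshape(-1,2),1).tolist())
im=t["frame"]
g=cv2.GaussianBlur(cv2.resize(im[205:255,205:265],None,fx=8,fy=8,interpolation=cv2.INTER_CUBIC),(0,0),5)
hsv=cv2.cvtColor(g,cv2.COLOR_BGR2HSV); m=((g.min(2)>103)*255).astype(np.uint8)
m=cv2.morphologyEx(m,cv2.MORPH_CLOSE,np.ones((25,25)));m=cv2.morphologyEx(m,cv2.MORPH_OPEN,np.ones((15,15)))
c=max(cv2.findContours(m,0,2)[0],key=cv2.contourArea); 
b=cv2.boxPoints(cv2.minAreaRect(c)); v=g.copy(); cv2.drawContours(v,[c,b.astype(int)],-1,(0,0,255),1); cv2.imwrite("pics/cass.png",v)
bp=(b+.5)/8-.5+205; P=plane(t,bp,.006); print(P); print(P.mean(0))
e=[np.linalg.norm(P[i]-P[i-1]) for i in range(4)];print(e)
E
python3 inc2.py
```

```text
[ 0.61205325 -0.16098993 -1.48400209  0.09778128] -85.02705668514172
[[1.1, -0.1], [1.1, -0.1], [-0.1, -0.1], [0.2, 0.5], [-1.5, -0.1], [-0.9, -0.2]]
[ 0.61242899 -0.1577114  -1.49283847  0.09917565] -85.5333437609392
[[-0.3, 0.6], [-0.4, 0.1], [0.3, 0.2], [0.5, -0.4], [-0.2, -0.4]]
[ 0.61245968 -0.15939472 -1.48667121  0.09855093] -85.1799860455459
[[0.4, -0.6], [0.3, 0.1], [-0.7, -0.2], [-0.6, 0.4], [-2.1, -0.7], [-1.7, -0.1], [-1.0, 0.7], [-1.1, 0.7], [-0.0, 0.7], [-0.3, 0.3], [-1.0, -0.5]]
[[0.44431744 0.2239673  0.006     ]
 [0.47456128 0.15142487 0.006     ]
 [0.45271127 0.14203786 0.006     ]
 [0.42248235 0.21447251 0.006     ]]
[0.44851809 0.18297564 0.006     ]
[np.float64(0.023810129254391788), np.float64(0.07859449567571393), np.float64(0.02378106682066146), np.float64(0.07848927062976696)]
```

View pics/cass.png

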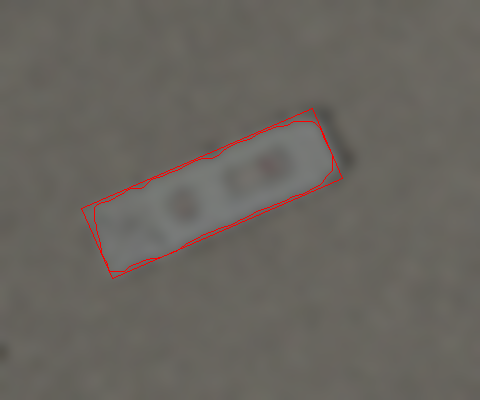

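```bash
cat >> h.py <<'E'
from scipy.spatial.transform import Rotation as Ro
def st(o=None):
    from plant import ctrl
    o=o or ctrl.get_obs(); R=Ro.from_euler("xyz",o["orientation"],degrees=True).as_matrix()
    psi=np.degrees(np.arctan2(R[1,2],R[0,2])); return np.array(o["tool_pos"]),R,psi,o
def off(R,d): return R.T@np.asarray(d)
E
python3 - <<'E'
from h import *
p,R,psi,o=st(); print(p,psi)
A=np.array([.55,-.25,.227]);C=np.array([.4377,.2088,.227]);S=np.array([.16,-.656,.227])
for d,n in ((A-S,10),(C-A,9)): print(off(R,d)/n)
E
```

```text
[ 0.15954128 -0.6554923   0.22585594] 103.67731718920078
[ 3.17432833e-05 -4.74940860e-02  3.02269877e-02]
[6.56590696e-05 7.00605821e-05 5.24825642e-02]
```

Request:
servo_tool --motion '[{"offset": [0,-0.0475,0.0302],"roll": 0,"claw": 0.2},{"offset": [0,-0.0475,0.0302],"roll": 0,"claw": 0.2},{"offset": [0,-0.0475,0.0302],"roll": 0,"claw": 0.2},{"offset": [0,-0.0475,0.0302],"roll": 0,"claw": 0.2},{"offset": [0,-0.0475,0.0302],"roll": 0,"claw": 0.2},{"offset": [0,-0.0475,0.0302],"roll": 0,"claw": 0.2},{"offset": [0,-0.0475,0.0302],"roll": 0,"claw": 0.2},{"offset": [0,-0.0475,0.0302],"roll": 0,"claw": 0.2},{"offset": [0,-0.0475,0.0302],"roll": 0,"claw": 0.2},{"offset": [0,-0.0475,0.0302],"roll": 0,"claw": 0.2}]'

```text
clock: 1.4
tool_pos: [0.5507, -0.2484, 0.2265]
orientation: [48.0, 90.0, 151.7]
force: [0.4, -0.9, -0.3]
opening: 0.0526
```

Request:
servo_tool --motion '[{"offset": [0,0,0.0525],"roll": 0,"claw": 0.2},{"offset": [0,0,0.0525],"roll": 0,"claw": 0.2},{"offset": [0,0,0.0525],"roll": 0,"claw": 0.2},{"offset": [0,0,0.0525],"roll": 0,"claw": 0.2},{"offset": [0,0,0.0525],"roll": 0,"claw": 0.2},{"offset": [0,0,0.0525],"roll": 0,"claw": 0.2},{"offset": [0,0,0.0525],"roll": 0,"claw": 0.2},{"offset": [0,0,0.0525],"roll": 0,"claw": 0.2},{"offset": [0,0,0.0525],"roll": 0,"claw": 0.2}]'

```text
clock: 2.52
tool_pos: [0.4372, 0.2106, 0.2267]
orientation: [-50.8, 90.0, 52.9]
force: [1.3, 0.1, 0.1]
opening: 0.0524
```

Request:
servo_tool --motion '[{"offset": [0,0,0],"roll": -9.9,"claw": 0.2},{"offset": [0,0,0],"roll": -9.9,"claw": 0.2},{"offset": [0,0,0],"roll": -9.9,"claw": 0.2},{"offset": [0,0,0],"roll": -9.9,"claw": 0.2},{"offset": [0,0,0],"roll": -9.9,"claw": 0.2},{"offset": [0,0,0],"roll": -9.9,"claw": 0.2},{"offset": [0,0,0],"roll": -9.9,"claw": 0.2},{"offset": [0,0,0],"roll": -9.9,"claw": 0.2},{"offset": [0,0,0],"roll": -9.9,"claw": 0.2},{"offset": [0,0,0],"roll": -9.9,"claw": 0.2},{"offset": [0,0,0],"roll": 0,"claw": 0.2}]'

```text
clock: 3.9
tool_pos: [0.4378, 0.209, 0.2264]
orientation: [3.3, 90.0, -154.0]
force: [-0.1, 0.5, 0.6]
opening: 0.0528
```

```bash
python3 - <<'E'
from h import *
from plant import ctrl
for n in ["wrist","top"]:
    s=ctrl.snapshot(n); np.savez(f"pics/{n}1.npz",**s); cv2.imwrite(f"pics/{n}1.png",cv2.convertScaleAbs(s["frame"],alpha=1.6))
p,R,psi,o=st();print(p,psi,o["clock"],o["joint_pos"],o["opening"]); print(R)
E
```

```text
[0.43787017 0.20896329 0.22647164] -157.55432935001565 4.0 [ 4.87953502e+01  2.41209720e+00 -2.25087481e+01 -3.01457467e-03
 -6.50922625e+01 -2.63484092e+01] 0.05278126193981982
[[-1.86607466e-04  3.81807225e-01 -9.24241964e-01]
 [-1.40684233e-04 -9.24241981e-01 -3.81807204e-01]
 [-9.99999973e-01  5.87781975e-05  2.26184711e-04]]
```

View pics/wrist1.png

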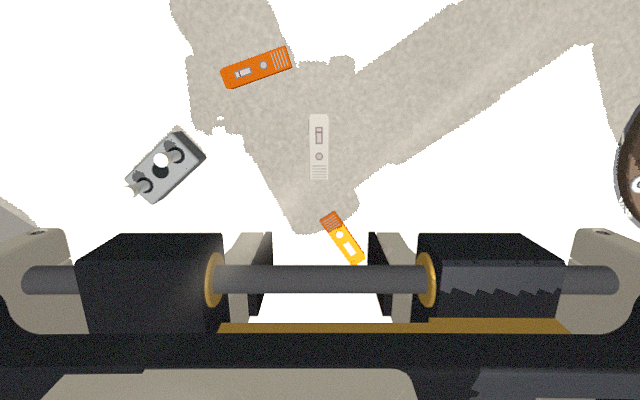

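View pics/top1.png

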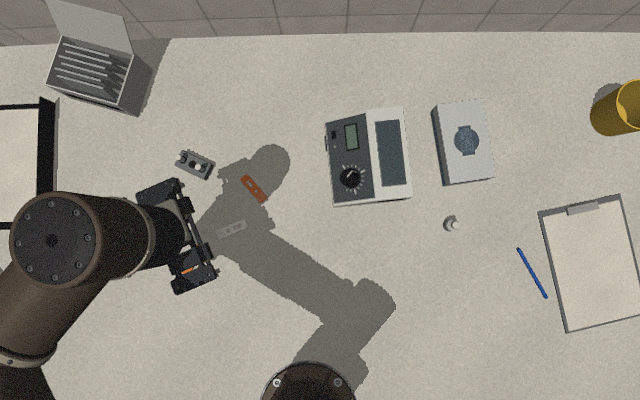

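```bash
cat > cw.py <<'E'
from h import *
t=load("pics/wrist1.npz"); im=t["frame"]
x0,y0,x1,y1=295,100,345,195
g=cv2.GaussianBlur(cv2.resize(im[y0:y1,x0:x1],None,fx=6,fy=6,interpolation=cv2.INTER_CUBIC),(0,0),3)
print(g.min(2)[::40,::20])
bg=np.median(g.min(2)); pk=np.percentile(g.min(2),95); print(bg,pk)
m=((g.min(2)>(bg+pk)/2)*255).astype(np.uint8)
m=cv2.morphologyEx(m,cv2.MORPH_CLOSE,np.ones((25,25)));m=cv2.morphologyEx(m,cv2.MORPH_OPEN,np.ones((25,25)))
c=max(cv2.findContours(m,0,2)[0],key=cv2.contourArea); 
b=cv2.boxPoints(cv2.minAreaRect(c)); v=g.copy(); cv2.drawContours(v,[c,b.astype(int)],-1,(0,0,255),1); cv2.imwrite("pics/cassw.png",v)
P=plane(t,(b+.5)/6-.5+[x0,y0],.006); print(P); print(P.mean(0))
print([np.linalg.norm(P[i]-P[i-1]) for i in range(4)])
d=[P[i]-P[i-1] for i in range(4)]; print([np.degrees(np.arctan2(a[1],a[0])) for a in d])
E
python3 cw.py
```

```text
[[110 114 116 112 111 114 114 108 114 113 114 113 112 108 112]
 [114 112 112 113 110 110 116 113 114 113 111 112 114 110 114]
 [112 112 113 113 112 114 116 115 115 113 115 114 112 110 113]
 [113 114 113 113 108 131 131 131 132 132 127 114 111 115 113]
 [114 112 114 109 103 131 126 115 116 131 125 113 112 110 115]
 [114 108 113 113 106 131 115 108  97 130 124 112 116 115 112]
 [116 115 109 112 112 131 121 120 102 130 122 113 111 113 114]
 [110 111 111 111 108 131 130 131 130 129 121 110 114 114 113]
 [110 115 109 112 115 130 130 102 115 129 120 113 116 116 115]
 [113 110 110 110 114 129 128 108 120 128 119 113 116 110 114]
 [116 115 116 115 115 128 121 122 121 123 118 112 111 113 116]
 [116 116 118 114 116 126 124 124 124 123 120 111 112 114 110]
 [117 115 117 115 116 119 114 115 116 117 115 113 112 109 113]
 [116 116 115 117 114 114 114 116 112 112 116 114 111 112 112]
 [119 117 115 114 113 112 112 110 113 111 112 109 111 113 118]]
114.0 131.0
[[0.44620569 0.22585712 0.006     ]
 [0.47459442 0.15263563 0.006     ]
 [0.45338749 0.14415027 0.006     ]
 [0.42369789 0.21687279 0.006     ]]
[0.44947138 0.18487895 0.006     ]
[np.float64(0.024234668166973578), np.float64(0.07853219442826774), np.float64(0.022841525092944282), np.float64(0.07854958871768689)]
[np.float64(21.760145282801393), np.float64(-68.80817017377336), np.float64(-158.19255592495654), np.float64(112.20816411320553)]
```

View pics/cassw.png

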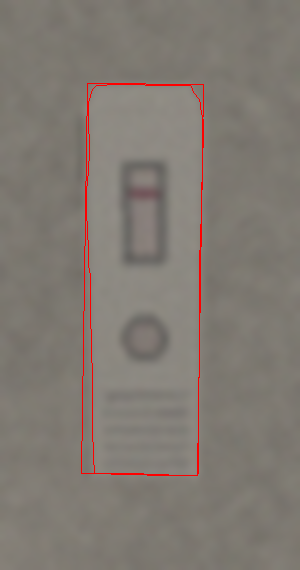

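Request:
servo_tool --motion '[{"offset": [0.055,0,0],"roll": 0,"claw": 0.2},{"offset": [0.055,0,0],"roll": 0,"claw": 0.2},{"offset": [0.055,0,0],"roll": 0,"claw": 0.2},{"offset": [0.04,-0.001,0],"roll": 0,"claw": 0.2},{"offset": [0.0185,0,0],"roll": 0,"claw": 0.2},{"offset": [0,0,0],"roll": 0,"claw": 0.2},{"offset": [0,0,0],"roll": 0,"claw": 0.2}]'

```text
clock: 4.88
tool_pos: [0.4377, 0.21, 0.003]
orientation: [33.9, 90.0, -123.5]
force: [-0.4, -0.3, 0.8]
opening: 0.0525
```

```bash
python3 - <<'E'
from h import *
from plant import ctrl
s=ctrl.snapshot("wrist"); np.savez(f"pics/wrist2.npz",**s); cv2.imwrite(f"pics/wrist2.png",cv2.convertScaleAbs(s["frame"],alpha=1.6))
p,R,psi,o=st();print(p,psi,o["force"])
E
```

```text
[0.43771706 0.21014856 0.00318983] -157.41082739986163 [ 0.07991778 -0.481519   -0.62792256]
```

View pics/wrist2.png

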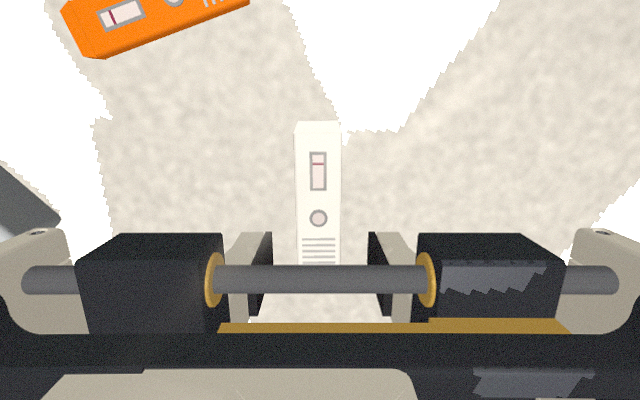

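Request:
servo_tool --motion '[{"offset": [0.001,0,0],"roll": 0,"claw": 0},{"offset": [0,0,0],"roll": 0,"claw": -0.5},{"offset": [0,0,0],"roll": 0,"claw": -1},{"offset": [0,0,0],"roll": 0,"claw": -1},{"offset": [0,0,0],"roll": 0,"claw": -1},{"offset": [0,0,0],"roll": 0,"claw": -1}]'

```text
clock: 5.68
tool_pos: [0.4376, 0.21, 0.0022]
orientation: [-160.7, 90.0, 41.9]
force: [-0.9, 0.5, 1.5]
opening: 0.0231
```

Request:
servo_tool --motion '[{"offset": [-0.02,0,0],"roll": 0,"claw": -1},{"offset": [-0.03,0,0],"roll": 0,"claw": -1},{"offset": [-0.03,0,0],"roll": 0,"claw": -1},{"offset": [0,0,0],"roll": 0,"claw": -1}]'

```text
clock: 6.18
tool_pos: [0.4387, 0.2111, 0.0842]
orientation: [-157.7, 89.7, 45.0]
force: [0.8, -0.0, -0.6]
opening: 0.0236
```

```bash
python3 - <<'E'
from h import *
from plant import ctrl
s=ctrl.snapshot("wrist"); np.savez(f"pics/wrist3.npz",**s); cv2.imwrite(f"pics/wrist3.png",cv2.convertScaleAbs(s["frame"],alpha=1.6))
p,R,psi,o=st();print(p,psi,o["force"],o["opening"])
E
```

```text
[0.43791682 0.21042228 0.08281191] -157.32583067062143 [ 0.27424265 -1.35741633 -0.9712083 ] 0.023554848701005104
```

View pics/wrist3.png

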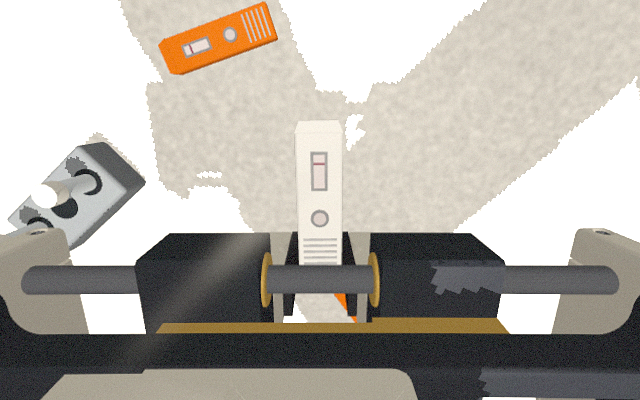

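Request:
servo_tool --motion '[{"offset": [0,0,0],"roll": 8.9,"claw": -1},{"offset": [0,0,0],"roll": 8.9,"claw": -1},{"offset": [0,0.0368,-0.039],"roll": 0,"claw": -1},{"offset": [0,0.0368,-0.039],"roll": 0,"claw": -1},{"offset": [0,0.0368,-0.039],"roll": 0,"claw": -1},{"offset": [0,0.0368,-0.039],"roll": 0,"claw": -1},{"offset": [0,0.0368,-0.039],"roll": 0,"claw": -1},{"offset": [0,0,0],"roll": 0,"claw": -1},{"offset": [0,0,0],"roll": 0,"claw": -1}]'

```text
clock: 7.35
tool_pos: [0.6464, 0.0427, 0.0802]
orientation: [6.8, 89.8, -168.4]
force: [-0.5, 0.3, -0.1]
opening: 0.0234
```

```bash
python3 - <<'E'
from h import *
from plant import ctrl
for n in ["wrist","top"]:
    s=ctrl.snapshot(n); np.savez(f"pics/{n}4.npz",**s); cv2.imwrite(f"pics/{n}4.png",cv2.convertScaleAbs(s["frame"],alpha=1.6))
    if n=="wrist":
        v=cv2.resize(s["frame"][0:240,180:460],None,fx=2.85,fy=2.5,interpolation=cv2.INTER_CUBIC); 
        cv2.imwrite("pics/wrist4z.png",cv2.convertScaleAbs(v,alpha=1.6))
p,R,psi,o=st();print(p,psi,o["force"],o["opening"])
E
```

```text
[0.64644312 0.04370004 0.08132777] -175.08405403987874 [-0.31601201 -0.15289642  0.38229033] 0.023285133225231375
```

View pics/wrist4.png

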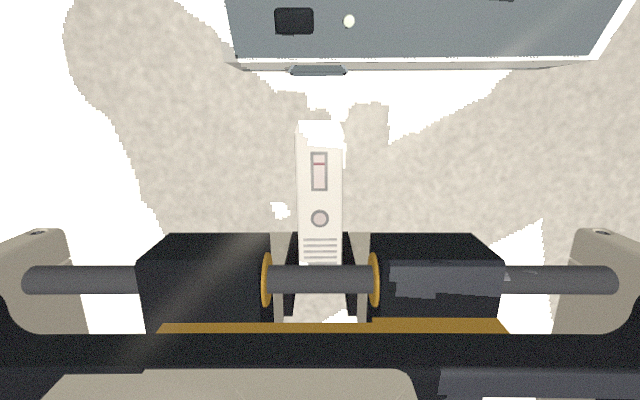

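View pics/top4.png

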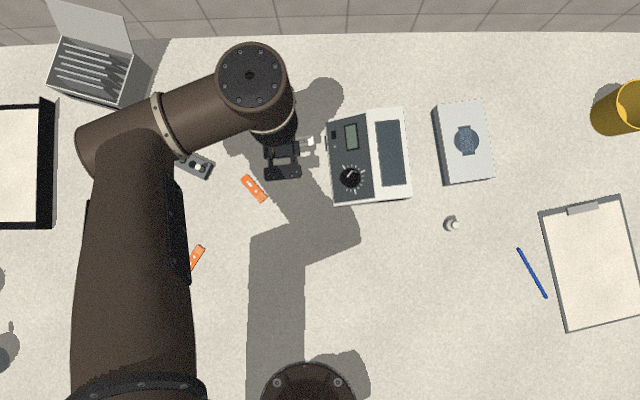

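```bash
python3 - <<'E'
from h import *
s=load("pics/wrist4.npz"); f=s["frame"]
v=cv2.resize(f[40:160,250:390],None,fx=5,fy=5,interpolation=cv2.INTER_CUBIC); cv2.imwrite("pics/w4z.png",cv2.convertScaleAbs(v,alpha=1.6))
E
```

```text
(no output)
```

View pics/w4z.png

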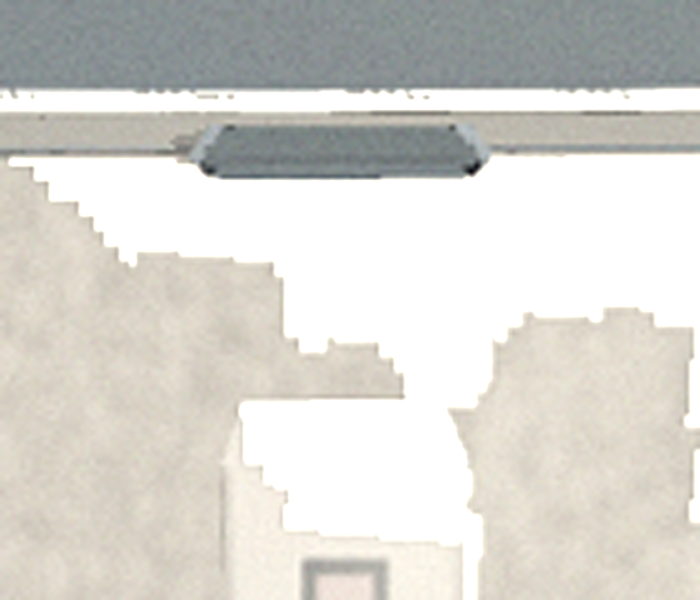

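```bash
python3 - <<'E'
from h import *
s=load("pics/wrist4.npz")
q=lambda a:(np.array(a,float)+.5)/5-.5+[250,40]
yaw=np.radians(-85.2); ex=np.array([np.cos(yaw),np.sin(yaw),0]);ey=np.array([-ex[1],ex[0],0])
L=plane(s,q([[205,178],[475,178],[190,158],[490,158]]),.034); print("lip",L[:,:2],"w",np.linalg.norm(L[0]-L[1]))
m=L[:2].mean(0); 
zt=.0813-.0022+.007
N=plane(s,q([[240,402],[447,402]]),zt); n=N.mean(0); print("nose",N[:,:2],np.linalg.norm(N[0]-N[1]))
W=plane(s,[[319.3,172]],zt); 
wc=plane(s,np.array([[319.5,171.5],[319.7,218.5]]),zt); d=wc[0]-wc[1]; print("window axis",np.degrees(np.arctan2(d[1],d[0])))
E_=plane(s,q([[5,152],[695,152]]),.04); d=E_[1]-E_[0]; print("edge ang",np.degrees(np.arctan2(d[1],d[0])))
E2=plane(s,q([[5,88],[695,88]]),.048); d=E2[1]-E2[0]; print("edge ang",np.degrees(np.arctan2(d[1],d[0])))
p=np.array([.64644,.0437,0])
for nm,a in(("lip",m),("nose",n),("win",wc[0])): print(nm,"rel TCP along ex,ey",(a-p)@ex,(a-p)@ey)
mo=np.array([.6556,-.0549,0]);print("est mouth", (mo-p)@ex,(mo-p)@ey)
print(depth(s,[[319,68],[310,73]]), depth(s,[[319,130],[305,150],[319,190]]))
R=st()[1]
E
```

```text
lip [[ 0.6712393  -0.04787024]
 [ 0.6382074  -0.05068495]
 [ 0.67319753 -0.0499875 ]
 [ 0.63662377 -0.05310514]] w 0.03315160498852202
nose [[ 0.66196739 -0.02398696]
 [ 0.64235138 -0.02565108]] 0.019686473080366355
window axis -84.91665322961282
edge ang -175.13111308012975
edge ang -175.12592144258537
lip rel TCP along ex,ey 0.09334464420721432 0.00047413657908906853
nose rel TCP along ex,ey 0.06875729757945959 -3.419829795055825e-05
win rel TCP along ex,ey 0.043858265387062605 -0.0006220052260637922
est mouth 0.09902068496692513 0.0008772392381591036
[[ 0.65421268 -0.05340773  0.0342245 ]
 [ 0.6599852  -0.05154096  0.01918155]] [[ 0.65142964 -0.02011058  0.08465495]
 [ 0.65751231 -0.00984881  0.08424017]
 [ 0.6489223   0.00964397  0.0854408 ]]
```

Request:
servo_tool --motion '[{"offset": [0.03,0,-0.0005],"roll": 0,"claw": -1},{"offset": [0.0255,0,0],"roll": 0,"claw": -1},{"offset": [0,0.01,0],"roll": 0,"claw": -1},{"offset": [0,0.01,0],"roll": 0,"claw": -1},{"offset": [0,0,0],"roll": 0,"claw": -1},{"offset": [0,0,0],"roll": 0,"claw": -1}]'

```text
clock: 8.2
tool_pos: [0.6502, 0.0233, 0.0276]
orientation: [-166.6, 89.9, 18.3]
force: [-0.4, -0.5, -0.3]
opening: 0.0236
```

```bash
python3 - <<'E'
from h import *
from plant import ctrl
for n in ["wrist"]:
    s=ctrl.snapshot(n); np.savez(f"pics/{n}5.npz",**s)
    v=cv2.resize(s["frame"][40:200,240:400],None,fx=3.75,fy=3.75,interpolation=cv2.INTER_CUBIC); 
    cv2.imwrite("pics/wrist5z.png",cv2.convertScaleAbs(v,alpha=1.4))
    print(depth(s,[[319,140],[305,150],[319,195],[330,145]])[:,2])
p,R,psi,o=st();print(p,psi,o["force"],o["opening"])
E
```

```text
[0.03079903 0.03180856 0.03144478 0.03204133]
[0.65014127 0.02339598 0.02740054] -175.13108467160012 [-0.00973591  0.29753093 -0.16356588] 0.02324098560883173
```

View pics/wrist5z.png

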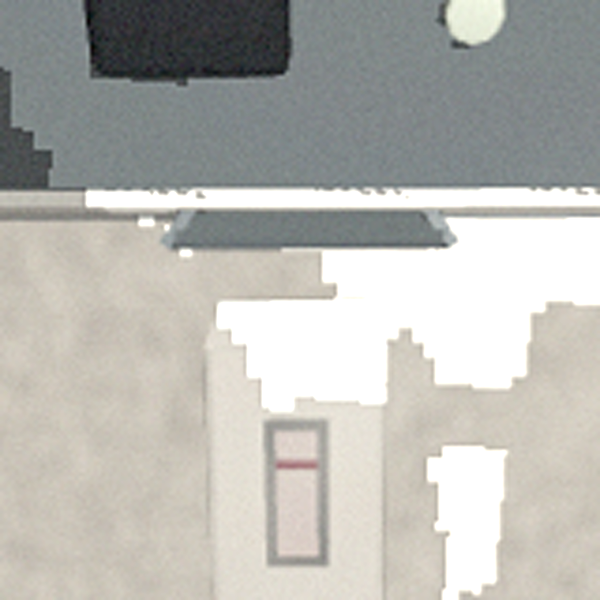

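```bash
python3 - <<'E'
from h import *
s=load("pics/wrist5.npz")
q=lambda a:(np.array(a,float)+.5)/3.75-.5+[240,40]
yaw=np.radians(-85.13); ex=np.array([np.cos(yaw),np.sin(yaw),0]);ey=np.array([-ex[1],ex[0],0])
p=np.array([.65014,.0234,0])
def r(nm,px,z):
    P=plane(s,q(px),z)
    for a in P: print(nm,np.round(((a-p)@ex*1000,(a-p)@ey*1000),1))
r("lip front bottom edge",[[172,248],[452,244]],.0355)
r("lip sides",[[165,240],[457,238]],.0355)
r("lip back",[[180,210],[432,210]],.0355)
r("nose",[[218,300],[388,300]],.0315)
r("side",[[208,345],[385,345],[210,560],[383,560]],.0315)
r("win",[[297,494]],.0315)
f=cv2.cvtColor(s["frame"],cv2.COLOR_BGR2GRAY); print(f[125,290:350]); print(f[180,290:350])
print(s["z_map"][125,290:350].round(3)); print(s["z_map"][102,280:370].round(3))
E
```

```text
lip front bottom edge [74.4 15.3]
lip front bottom edge [ 74.9 -19.3]
lip sides [75.3 16.1]
lip sides [ 75.6 -19.9]
lip back [78.8 14.2]
lip back [ 78.8 -16.7]
nose [68. 10.]
nose [ 68.  -11.8]
side [62.3 11.4]
side [ 62.4 -11.6]
side [33.5 11.8]
side [ 33.5 -11.9]
win [42.7 -0.1]
[140 140 140 142 141 143 143 152 232 236 235 235 234 234 234 234 234 234
 234 234 234 234 234 235 234 234 234 235 235 234 235 235 235 235 234 235
 234 234 234 234 233 234 233 233 234 233 233 234 233 234 223 211 207 209
 210 211 211 212 213 213]
[142 143 146 143 143 134 146 150 158 158 156 159 157 155 158 160 158 158
 160 160 153 122 117 125 150 151 151 151 149 155 147 148 150 151 137 110
 111 129 157 159 159 158 158 157 157 159 159 158 157 159 157 153 131 138
 138 141 138 137 135 140]
[0.182 0.181 0.182 0.183 0.183 0.182 0.181 0.15  0.15  0.15  0.151 0.151
 0.15  0.151 0.15  0.148 0.15  0.15  0.15  0.15  0.15  0.15  0.15  0.15
 0.152 0.15  0.15  0.151 0.151 0.15  0.15  0.149 0.149 0.151 0.15  0.152
 0.15  0.15  0.149 0.15  0.151 0.15  0.15  0.149 0.15  0.15  0.149 0.15
 0.151 0.15  0.181 0.181 0.181 0.18  0.182 0.182 0.181 0.182 0.181 0.18 ]
[0.179 0.177 0.178 0.177 0.143 0.143 0.143 0.144 0.143 0.143 0.143 0.142
 0.142 0.143 0.144 0.143 0.142 0.142 0.143 0.144 0.143 0.142 0.143 0.143
 0.144 0.143 0.143 0.143 0.143 0.142 0.143 0.143 0.142 0.142 0.143 0.143
 0.142 0.143 0.142 0.142 0.142 0.142 0.142 0.143 0.143 0.143 0.142 0.143
 0.143 0.143 0.143 0.141 0.141 0.143 0.144 0.143 0.143 0.143 0.141 0.143
 0.143 0.143 0.142 0.143 0.142 0.143 0.143 0.143 0.143 0.142 0.143 0.143
 0.142 0.142 0.142 0.142 0.143 0.142 0.142 0.143 0.143 0.177 0.178 0.178
 0.177 0.177 0.178 0.178 0.177 0.178]
```

Request:
servo_tool --motion '[{"offset": [0.001,0,0.0018],"roll": 0,"claw": -1},{"offset": [0,0,0],"roll": 0,"claw": -1},{"offset": [0,0.005,0],"roll": 0,"claw": -1},{"offset": [0,0,0],"roll": 0,"claw": -1}]'

```text
clock: 8.75
tool_pos: [0.6483, 0.0179, 0.0255]
orientation: [12.5, 90.0, -162.6]
force: [-0.2, -0.8, -0.5]
opening: 0.0231
```

```bash
python3 - <<'E'
from h import *
from plant import ctrl
s=ctrl.snapshot("wrist"); np.savez(f"pics/wrist6.npz",**s)
v=cv2.resize(s["frame"][40:200,240:400],None,fx=3.75,fy=3.75,interpolation=cv2.INTER_CUBIC); 
cv2.imwrite("pics/wrist6z.png",cv2.convertScaleAbs(v,alpha=1.2))
print(depth(s,[[319,140],[305,150],[319,195],[330,145]])[:,2])
z=s["z_map"]; 
for r in (102,104,106,128,135): print(r,np.where(np.abs(np.diff(z[r,270:380]))>.012)[0]+270)
p,R,psi,o=st();print(p,psi,o["force"],o["opening"])
E
```

```text
[0.03028391 0.02948816 0.02978831 0.03071859]
102 []
104 []
106 [291 292 295 296 365 366]
128 [295 341]
135 [293 342]
[0.64837212 0.01794997 0.02548754] -175.13813412524942 [ 0.32060823 -0.1739605   0.3626071 ] 0.023478249750431092
```

View pics/wrist6z.png

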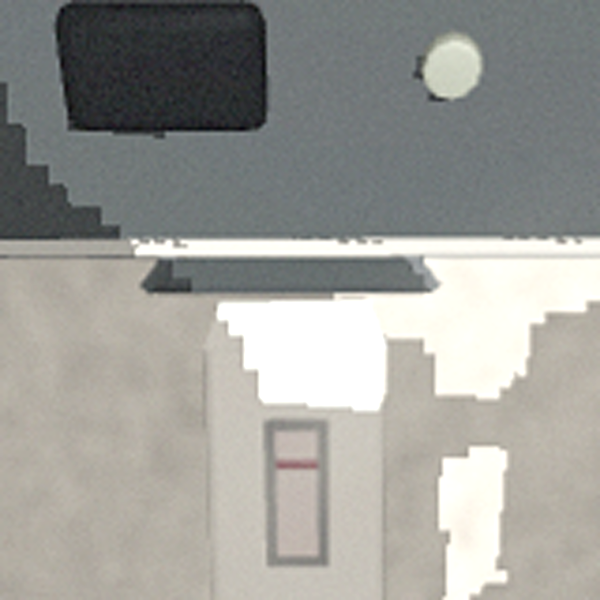

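Request:
servo_tool --motion '[{"offset": [0,0,-0.0006],"roll": 0,"claw": -1},{"offset": [0,0.004,0],"roll": 0,"claw": -1},{"offset": [0,0.004,0],"roll": 0,"claw": -1},{"offset": [0,0.004,0],"roll": 0,"claw": -1},{"offset": [0,0,0],"roll": 0,"claw": -1}]'

```text
clock: 9.43
tool_pos: [0.65, 0.0059, 0.0255]
orientation: [1.3, 90.0, -173.9]
force: [-0.0, 0.4, 0.4]
opening: 0.0233
```

Request:
servo_tool --motion '[{"offset": [0,0.004,0],"roll": 0,"claw": -1},{"offset": [0,0.004,0],"roll": 0,"claw": -1},{"offset": [0,0,0],"roll": 0,"claw": -1}]'

```text
clock: 9.8
tool_pos: [0.6506, -0.002, 0.0255]
orientation: [23.5, 90.0, -151.6]
force: [0.7, 1.1, -0.4]
opening: 0.0234
```

Request:
servo_tool --motion '[{"offset": [0,0.005,0],"roll": 0,"claw": -1},{"offset": [0,0.005,0],"roll": 0,"claw": -1},{"offset": [0,0.005,0],"roll": 0,"claw": -1},{"offset": [0,0.005,0],"roll": 0,"claw": -1},{"offset": [0,0,0],"roll": 0,"claw": -1}]'

```text
clock: 10.42
tool_pos: [0.6524, -0.0221, 0.0255]
orientation: [35.9, 90.0, -139.2]
force: [0.5, 0.3, -0.8]
opening: 0.0233
```

Request:
servo_tool --motion '[{"offset": [0,0.004,0],"roll": 0,"claw": -1},{"offset": [0,0.004,0],"roll": 0,"claw": -1},{"offset": [0,0.0005,0],"roll": 0,"claw": -1},{"offset": [0,0,0],"roll": 0,"claw": -1}]'

```text
clock: 10.92
tool_pos: [0.6531, -0.0301, 0.0256]
orientation: [-148.3, 90.0, 36.5]
force: [0.2, -0.5, 0.6]
opening: 0.0235
```

Request:
servo_tool --motion '[{"offset": [0,0.001,0],"roll": 0,"claw": -1},{"offset": [0,0.001,0],"roll": 0,"claw": -1},{"offset": [0,0,0],"roll": 0,"claw": -1}]'

```text
clock: 11.3
tool_pos: [0.6533, -0.0321, 0.0256]
orientation: [-174.2, 90.0, 10.7]
force: [0.8, 0.2, 0.5]
opening: 0.0236
```

Request:
servo_tool --motion '[{"offset": [0,0.001,0],"roll": 0,"claw": -1},{"offset": [0,0.001,0],"roll": 0,"claw": -1},{"offset": [0,0,0],"roll": 0,"claw": -1}]'

```text
clock: 11.68
tool_pos: [0.6535, -0.0337, 0.0256]
orientation: [-113.0, 90.0, 71.9]
force: [-0.4, 4.1, -1.2]
opening: 0.0234
```

Contact at the end stop begins (4 N). One more millimetre, then look.

Request:
servo_tool --motion '[{"offset": [0,0.001,0],"roll": 0,"claw": -1},{"offset": [0,0.001,0],"roll": 0,"claw": -1},{"offset": [0,0,0],"roll": 0,"claw": -1}]'

```text
clock: 12.05
tool_pos: [0.6537, -0.0339, 0.0254]
orientation: [-109.2, 89.9, 75.7]
force: [-1.9, 12.1, 0.2]
opening: 0.023
```

```bash
python3 - <<'E'
from h import *
from plant import ctrl
s=ctrl.snapshot("wrist"); np.savez(f"pics/wrist7.npz",**s)
cv2.imwrite("pics/wrist7.png",cv2.convertScaleAbs(s["frame"],alpha=1.4))
p,R,psi,o=st();print(p,psi,o["force"],o["opening"])
yaw=np.radians(-85.13); ex=np.array([np.cos(yaw),np.sin(yaw),0]); print("advance since w5",(p-[.65014,.0234,0])@ex)
E
```

```text
[ 0.65365772 -0.03388432  0.02546129] -175.10963327164882 [-0.7532868  10.78656551  0.26431277] 0.023222882307825966
advance since w5 0.057376152738618555
```

View pics/wrist7.png

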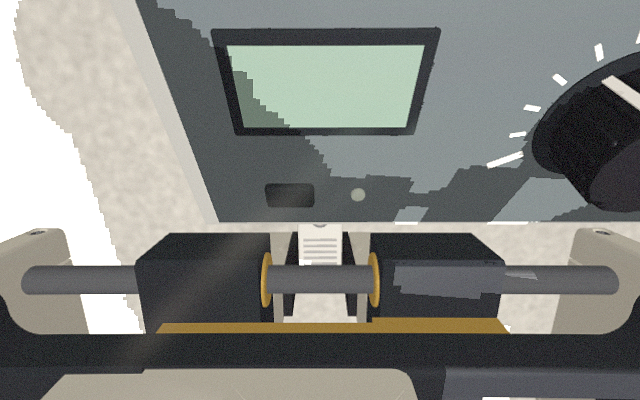

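Request:
servo_tool --motion '[{"offset": [0,0,0],"roll": 0,"claw": -0.2},{"offset": [0,0,0],"roll": 0,"claw": 0.1},{"offset": [0,0,0],"roll": 0,"claw": 0.1},{"offset": [-0.03,0,0],"roll": 0,"claw": 0.1},{"offset": [-0.05,0,0],"roll": 0,"claw": 0.1},{"offset": [-0.06,-0.02,0],"roll": 0,"claw": 0.1},{"offset": [-0.06,-0.02,0],"roll": 0,"claw": 0.1},{"offset": [0,0,0],"roll": 0,"claw": 0.1},{"offset": [0,0,0],"roll": 0,"claw": 0.1}]'

```text
clock: 13.22
tool_pos: [0.6499, 0.0033, 0.2242]
orientation: [-122.3, 90.0, 62.6]
force: [0.2, -0.1, -1.0]
opening: 0.0483
```

```bash
python3 - <<'E'
from h import *
from plant import ctrl
s=ctrl.snapshot("wrist"); np.savez(f"pics/wrist8.npz",**s)
cv2.imwrite("pics/wrist8.png",cv2.convertScaleAbs(s["frame"],alpha=1.4))
p,R,psi,o=st();print(p,psi,o["force"],o["opening"],o["joint_pos"])
E
```

```text
[0.64951043 0.00299209 0.22313283] -175.1398502247641 [-0.03118294  0.07242552 -0.63482622] 0.048209638084345925 [ 1.74272367e+01  1.83446056e+01 -2.97988112e+00 -2.11400409e-02
 -6.87640279e+01 -1.25594145e+01]
```

View pics/wrist8.png

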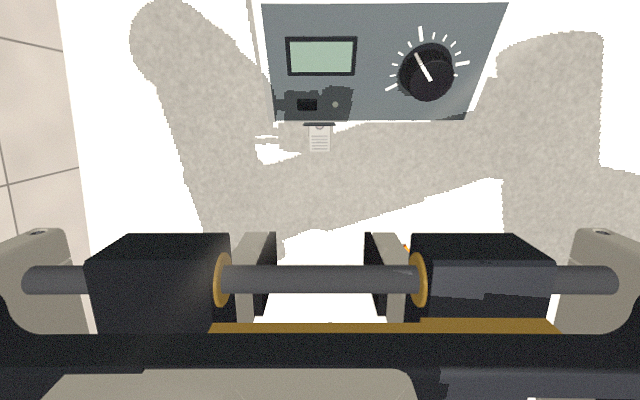

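```bash
python3 - <<'E'
from h import *
s=load("pics/wrist8.npz"); f=s["frame"]
v=cv2.resize(f[15:115,375:480],None,fx=6,fy=6,interpolation=cv2.INTER_CUBIC); cv2.imwrite("pics/d8.png",cv2.convertScaleAbs(v,alpha=1.6))
s=load("pics/top4.npz"); f=s["frame"]
v=cv2.resize(f[155:200,325:375],None,fx=12,fy=12,interpolation=cv2.INTER_CUBIC); cv2.imwrite("pics/d8t.png",cv2.convertScaleAbs(v,alpha=1.6))
E
```

```text
(no output)
```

View pics/d8.png

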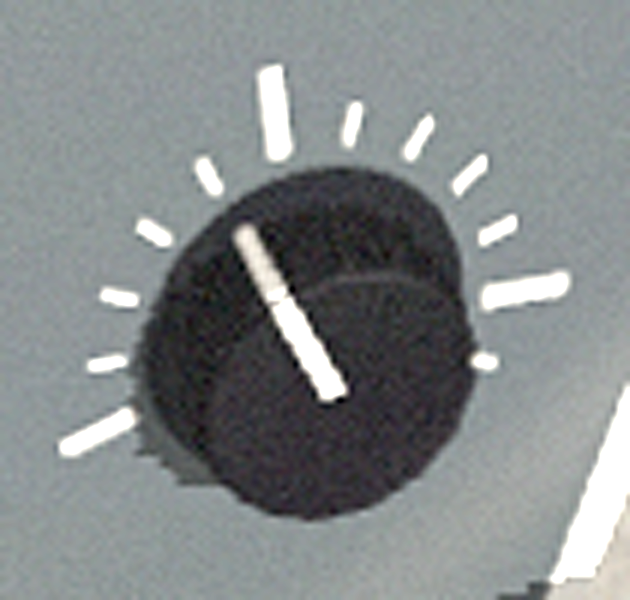

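View pics/d8t.png

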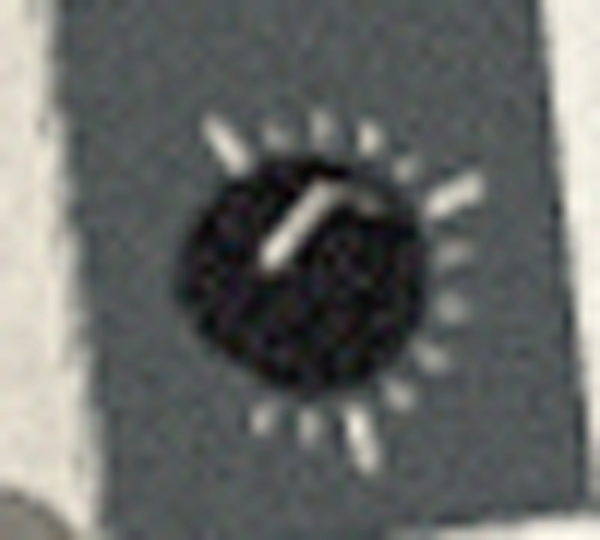

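```bash
cat > dial.py <<'E'
from h import *
from scipy.optimize import least_squares
INC=np.array([.6122,-.1590,0]); yaw=np.radians(-85.13)
Rw=np.array([[np.cos(yaw),-np.sin(yaw),0],[np.sin(yaw),np.cos(yaw),0],[0,0,1]])
def conp(s,px,h): # ray onto plane parallel to console at height h; returns incubator coords
    o,d=rays(s,px); o=Rw.T@(o-INC); d=d@Rw
    n=np.array([-.5,0,np.sqrt(.75)]); p0=np.array([-.1,0,.048])+n*h
    return o+d*(((p0-o)@n)/(d@n))[:,None]
U=np.array([np.sqrt(.75),0,.5]); V=np.array([0,1.,0]); N=np.array([-.5,0,np.sqrt(.75)]); P0=np.array([-.1,0,.048])
def uv(P): return np.c_[(P-P0)@U,(P-P0)@V]
E
python3 - <<'E'
from dial import *
s=load("pics/wrist8.npz"); q=lambda a:(np.array(a,float)+.5)/6-.5+[375,15]
t=load("pics/top4.npz"); qt=lambda a:(np.array(a,float)+.5)/12-.5+[325,155]
for nm,s,q,ti,pt in (("w",s,q,[[134,413],[127,361],[136,299],[170,241],[219,192],[279,158],[349,145],[408,157],[457,190],[482,240],[485,298],[474,360]],[[335,395],[283,300]]),
  ("t",t,qt,[[242,162],[283,143],[322,141],[365,150],[397,175],[432,208],[437,255],[437,305],[417,345],[392,385],[355,412],[309,410],[268,402]],[[268,262],[333,192]])):
    k=np.arange(len(ti)); X=uv(conp(s,q(ti),0)); 
    # clockwise from lower-left; angle a(k)=a0+20k clockwise from u axis: u=cos a, v=-sin a
    fn=lambda p:np.r_[X[:,0]-p[0]-p[2]*np.cos(p[3]+np.radians(20)*k),X[:,1]-p[1]+p[2]*np.sin(p[3]+np.radians(20)*k)]
    r=least_squares(fn,[.05,-.05,.022,np.radians(-90)]); c=r.x; print(nm,c[:3],np.degrees(c[3]),"rms",np.std(r.fun))
    T=uv(conp(s,q(pt),.0255)); d=T[1]-T[0]; a=np.degrees(np.arctan2(-d[1],d[0])); print(" pointer",T,a,"min",(a-np.degrees(c[3]))/20)
    a2=T[1]-c[:2]; a2=np.degrees(np.arctan2(-a2[1],a2[0])); print("   from centre",(a2-np.degrees(c[3]))/20)
    G=INC+Rw@(P0+U*c[0]+V*c[1]+N*.013); print(" grip pt world",G)
E
```

```text
w [ 0.05510003 -0.04575981  0.02668256] -120.20919524819134 rms 0.00030857080597169735
 pointer [[ 0.05716902 -0.0438367 ]
 [ 0.070677   -0.03319884]] -38.22130431199933 min 4.0993945468096005
   from centre 4.0663572551182785
 grip pt world [ 0.56161508 -0.10431503  0.08680835]
t [ 0.05798518 -0.04468556  0.02660356] -119.91777989638302 rms 0.0005813030399084071
 pointer [[ 0.06072372 -0.04393283]
 [ 0.07580073 -0.03289743]] -36.20173108952717 min 4.185802440342792
   from centre 4.321305847013311
 grip pt world [ 0.56289758 -0.10671342  0.08825092]
```

Request:
servo_tool --motion '[{"offset": [0.03,0.0185,0.032],"roll": 0,"claw": 0.3},{"offset": [0.03,0.0185,0.032],"roll": 0,"claw": 0.3},{"offset": [0.03,0.0185,0.0325],"roll": 0,"claw": 0.3},{"offset": [0,0,0],"roll": 0,"claw": 0.3},{"offset": [0,0,0],"roll": 0,"claw": 0.3}]'

```text
clock: 13.9
tool_pos: [0.5589, -0.0606, 0.1336]
orientation: [27.5, 89.9, -147.7]
force: [0.6, -0.7, -0.0]
opening: 0.0571
```

```bash
cat > look.py <<'E'
import sys
from h import *
from plant import ctrl
n=sys.argv[1]; cam=sys.argv[2] if len(sys.argv)>2 else "wrist"
s=ctrl.snapshot(cam); np.savez(f"pics/{n}.npz",**s)
cv2.imwrite(f"pics/{n}.png",cv2.convertScaleAbs(s["frame"],alpha=1.4))
p,R,psi,o=st();print(p,psi,o["force"],o["opening"],o["joint_pos"].round(1),o["clock"])
E
python3 look.py w9
```

```text
[ 0.55956975 -0.06027035  0.13411896] -175.12070755335662 [ 0.95798755  0.73989788 -0.31016921] 0.05678461088844883 [ 13.8  14.6 -20.9   0.  -54.5  -8.9] 13.95
```

View pics/w9.png

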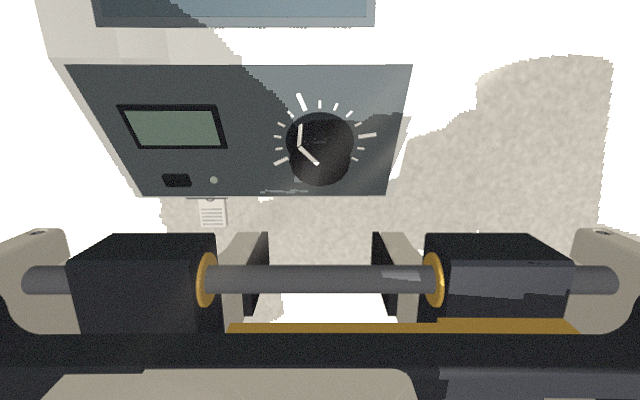

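```bash
python3 - <<'E'
from h import *
s=load("pics/w9.npz"); f=s["frame"]
v=cv2.resize(f[85:200,260:390],None,fx=6,fy=5.2,interpolation=cv2.INTER_CUBIC); cv2.imwrite("pics/d9.png",cv2.convertScaleAbs(v,alpha=1.6))
E
```

```text
(no output)
```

View pics/d9.png

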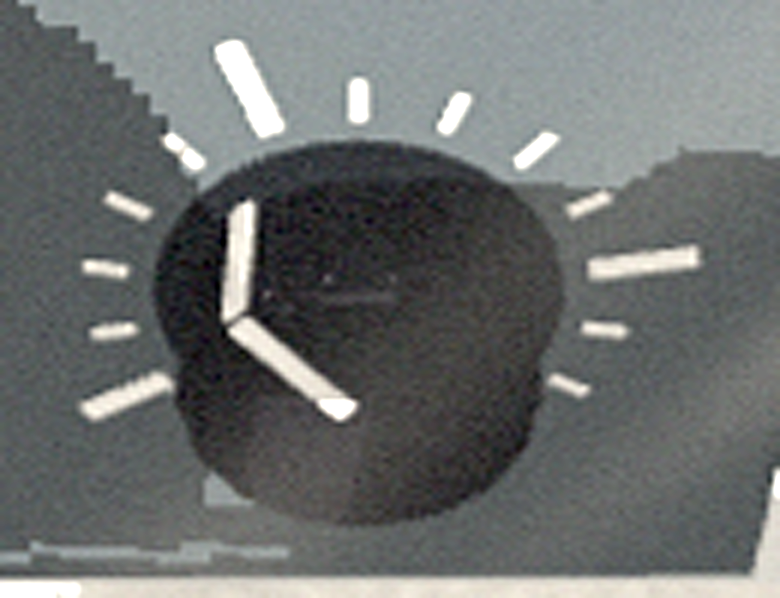

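```bash
cat > fit.py <<'E'
from dial import *
def fit(s,pix,ks,pt=None,pull=0.,verbose=True):
    k=np.array(ks); X=uv(conp(s,pix,0)); b=np.radians(20)
    fn=lambda p:np.r_[X[:,0]-p[0]-p[2]*np.cos(p[3]+b*k),X[:,1]-p[1]+p[2]*np.sin(p[3]+b*k)]
    r=least_squares(fn,[.05,-.05,.022,np.radians(-120)]); c=r.x; print(c[:3],np.degrees(c[3]),"rms",np.std(r.fun))
    if pt is not None:
        T=uv(conp(s,pt,.0255+pull)); d=T[1]-T[0]; a=np.degrees(np.arctan2(-d[1],d[0])); print(" pointer min",(a-np.degrees(c[3]))/20, "radii",np.linalg.norm(T-c[:2],axis=1))
    G=INC+Rw@(P0+U*c[0]+V*c[1]+N*.013); print(" grip pt world",G); return c,G
E
python3 - <<'E'
from fit import *
s=load("pics/w9.npz"); q=lambda a:(np.array(a,float)+.5)/[6,5.2]-.5+[260,85]
c,G=fit(s,q([[170,381],[137,330],[128,270],[152,213],[200,163],[273,131],[358,122],[446,129],[520,163],[572,211],[590,269],[583,328],[550,380]]),range(13),q([[340,410],[237,322]]))
p,R,psi,o=st(); print(p,"rel tool",R.T@(G-p))
E
```

```text
[ 0.0552614  -0.04538087  0.02658805] -120.22471423826025 rms 0.0002091394833168357
 pointer min 4.123244273279927 radii [0.00324648 0.01979802]
 grip pt world [ 0.56200452 -0.1044221   0.08688903]
[ 0.55956975 -0.06027035  0.13411896] rel tool [0.0472468  0.04418069 0.00133351]
```

Request:
servo_tool --motion '[{"offset": [0,0.022,0.001],"roll": 0,"claw": 0.3},{"offset": [0,0.021,0],"roll": 0,"claw": 0.3},{"offset": [0,0,0],"roll": 0,"claw": 0.3},{"offset": [0.025,0,0],"roll": 0,"claw": 0.3},{"offset": [0.015,0,0],"roll": 0,"claw": 0.3},{"offset": [0.01,0,0],"roll": 0,"claw": 0.3},{"offset": [0,0,0],"roll": 0,"claw": 0.3},{"offset": [0,0,0],"roll": 0,"claw": 0.3}]'

```text
clock: 14.95
tool_pos: [0.562, -0.103, 0.0847]
orientation: [169.5, 90.0, -5.6]
force: [-0.1, 0.2, -0.0]
opening: 0.0569
```

```bash
python3 look.py w10
```

```text
[ 0.56198802 -0.10297335  0.08479558] -175.10109539147302 [ 0.1773555  -0.43889366  0.40944001] 0.057000188097249306 [  9.2  18.4 -23.    0.  -48.5  -4.3] 15.0
```

View pics/w10.png

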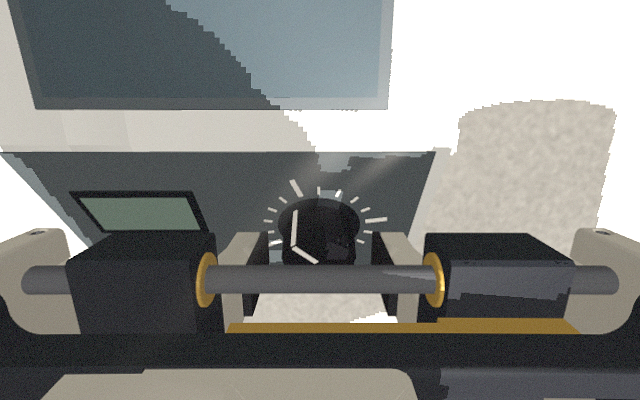

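Request:
servo_tool --motion '[{"offset": [0,0,0],"roll": 0,"claw": 0},{"offset": [0,0,0],"roll": 0,"claw": -0.3},{"offset": [0,0,0],"roll": 0,"claw": -0.5},{"offset": [0,0,0],"roll": 0,"claw": -0.5}]'

```text
clock: 15.5
tool_pos: [0.5625, -0.103, 0.0846]
orientation: [177.5, 89.9, 2.4]
force: [4.3, 1.8, 0.7]
opening: 0.0372
```

Request:
servo_tool --motion '[{"offset": [-0.0018,-0.001,0],"roll": 0,"claw": -0.5},{"offset": [-0.0018,-0.001,0],"roll": 0,"claw": -0.5},{"offset": [-0.0018,-0.001,0],"roll": 0,"claw": -0.5},{"offset": [-0.0018,-0.0011,0],"roll": 0,"claw": -0.5},{"offset": [0,0,0],"roll": 0,"claw": -0.5}]'

```text
clock: 16.12
tool_pos: [0.5622, -0.099, 0.0916]
orientation: [173.3, 89.9, -1.8]
force: [4.9, -0.7, -2.1]
opening: 0.0371
```

```bash
python3 look.py w11
```

```text
[ 0.56213967 -0.09896439  0.09157612] -175.10361672904835 [ 4.22033585 -0.82431356 -2.35528272] 0.03714298981728462 [  9.7  17.9 -22.7   0.  -49.3  -4.8] 16.175
```

View pics/w11.png

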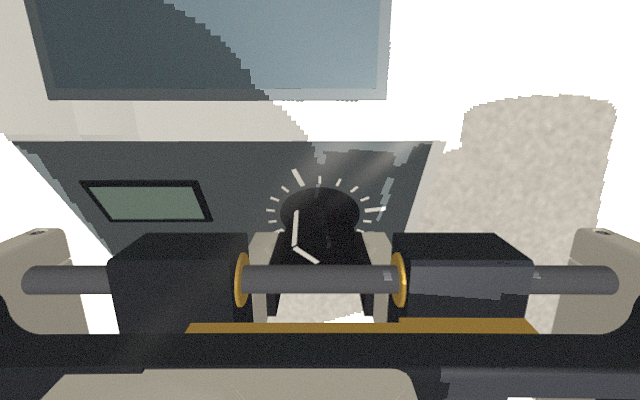

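Request:
servo_tool --motion '[{"offset": [0,0,0],"roll": 6,"claw": -0.5},{"offset": [0,0,0],"roll": 6,"claw": -0.5},{"offset": [0,0,0],"roll": 6,"claw": -0.5},{"offset": [0,0,0],"roll": 0,"claw": -0.5}]'

```text
clock: 16.68
tool_pos: [0.5634, -0.0984, 0.0925]
orientation: [-160.8, 89.7, 6.1]
force: [5.0, 2.9, 2.1]
opening: 0.0373
```

```bash
python3 look.py w12
```

```text
[ 0.56342248 -0.09835106  0.09251279] 166.99941471970664 [4.65007886 2.97745142 2.42312826] 0.037525607386338894 [  9.7  17.8 -22.6   0.  -49.3 -22.7] 16.725
```

View pics/w12.png

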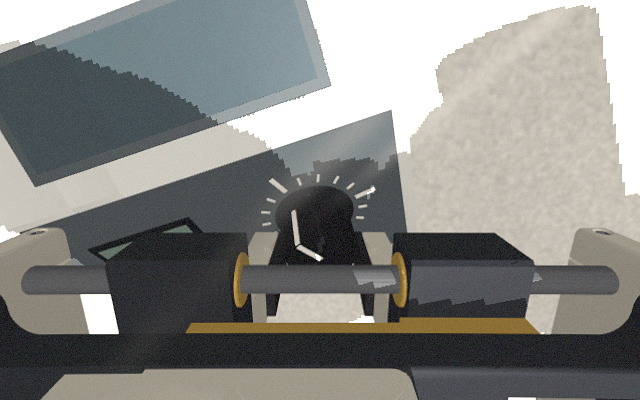

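Request:
servo_tool --motion '[{"offset": [0,0,0],"roll": 6,"claw": -0.5},{"offset": [0,0,0],"roll": 6,"claw": -0.5},{"offset": [0,0,0],"roll": 6,"claw": -0.5},{"offset": [0,0,0],"roll": 0,"claw": -0.5}]'

```text
clock: 17.23
tool_pos: [0.5648, -0.0983, 0.0933]
orientation: [-146.2, 89.6, 2.8]
force: [6.9, 3.3, 3.6]
opening: 0.0379
```

```bash
python3 look.py w13; python3 look.py t13 top; python3 - <<'E'
from h import *
s=load("pics/t13.npz");v=cv2.resize(s["frame"][100:215,310:425],None,fx=5,fy=5,interpolation=cv2.INTER_CUBIC); cv2.imwrite("pics/t13z.png",cv2.convertScaleAbs(v,alpha=1.6))
E
```

```text
[ 0.56477115 -0.09830358  0.09323784] 149.01926721813976 [6.47528461 2.87014587 3.49276083] 0.03794342517749598 [  9.7  17.8 -22.6   0.1 -49.2 -40.7] 17.275
[ 0.56479514 -0.09830209  0.09325444] 149.03441718064857 [6.15412282 2.55722011 3.86615599] 0.037785630308535025 [  9.7  17.8 -22.6   0.1 -49.2 -40.7] 17.325
```

View pics/w13.png

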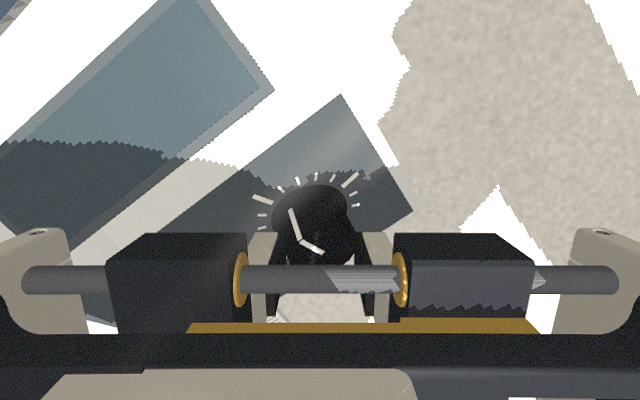

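View pics/t13z.png

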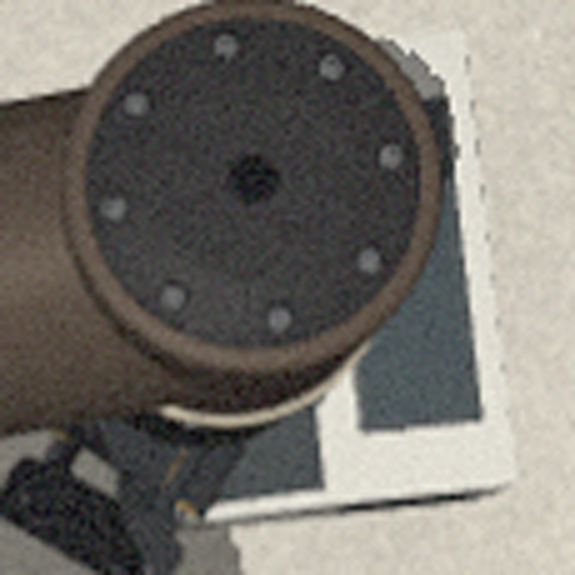

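Request:
servo_tool --motion '[{"offset": [0,0,0],"roll": 0,"claw": 0.18},{"offset": [0,0,0],"roll": 0,"claw": 0.18},{"offset": [-0.015,0,0],"roll": 0,"claw": 0.18},{"offset": [-0.02,0,0],"roll": 0,"claw": 0.3},{"offset": [0,0,0],"roll": -9,"claw": 0.3},{"offset": [0,0,0],"roll": -9,"claw": 0.3},{"offset": [0,-0.02,0],"roll": -9,"claw": 0.3},{"offset": [0,-0.02,0],"roll": -9,"claw": 0.3},{"offset": [0,0,0],"roll": 0,"claw": 0.3},{"offset": [0,0,0],"roll": 0,"claw": 0.3}]'

```text
clock: 18.58
tool_pos: [0.5668, -0.0599, 0.1267]
orientation: [7.9, 90.0, -167.3]
force: [0.0, -0.4, 0.4]
opening: 0.0569
```

```bash
python3 look.py w14; python3 - <<'E'
from h import *
s=load("pics/w14.npz");v=cv2.resize(s["frame"][100:230,250:390],None,fx=5.5,fy=4.5,interpolation=cv2.INTER_CUBIC); cv2.imwrite("pics/w14z.png",cv2.convertScaleAbs(v,alpha=1.6))
E
```

```text
[ 0.56679826 -0.06001181  0.12659758] -175.24000424086768 [ 0.06279103 -0.20952216  0.34247848] 0.0568956223473504 [ 13.6  15.7 -20.5   0.  -53.9  -8.9] 18.625
```

View pics/w14z.png

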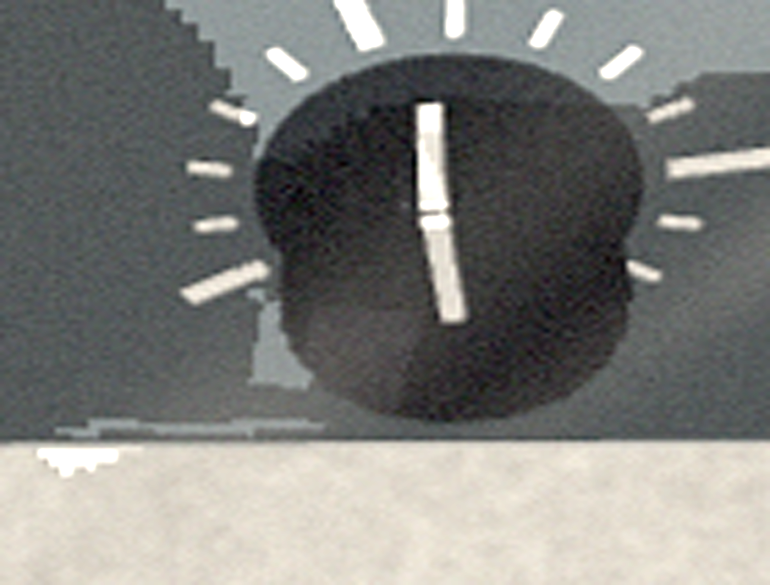

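```bash
python3 - <<'E'
from fit import *
s=load("pics/w14.npz"); q=lambda a:(np.array(a,float)+.5)/[5.5,4.5]-.5+[250,100]
for pull in (0,.0085):
  c,G=fit(s,q([[268,269],[236,223],[230,170],[253,119],[304,76],[370,46],[455,37],[536,45],[604,74],[651,118],[669,168],[661,221],[628,265]]),range(13),q([[455,320],[434,218]]),pull)
p,R,psi,o=st(); print(p,"rel tool",R.T@(G-p))
E
```

```text
[ 0.05523965 -0.0453637   0.02656037] -120.37788250736281 rms 0.00016484986853099138
 pointer min 5.577472362321432 radii [0.00189711 0.01564142]
 grip pt world [ 0.56202002 -0.10440187  0.08687815]
[ 0.05523965 -0.0453637   0.02656037] -120.37788250736281 rms 0.00016484986853099138
 pointer min 5.577472362321433 radii [0.00561353 0.02207867]
 grip pt world [ 0.56202002 -0.10440187  0.08687815]
[ 0.56679826 -0.06001181  0.12659758] rel tool [0.03972541 0.0438376  0.00843201]
```

```bash
cat > ptr.py <<'E'
from fit import *
def ptr(s,pin,pout,c):
    # px of pointer inner & outer top ends; known radii 3.2/19.8 -> pull h, angle
    def fn(p):
        T=uv(conp(s,[pin,pout],.0255+p[0])); e=np.array([np.cos(p[1]),-np.sin(p[1])])
        return (T-c[:2]-np.array([[.0032],[.0198]])*e).ravel()
    best=min((least_squares(fn,[.004,a]) for a in np.arange(-3,3,.5)),key=lambda r:r.cost)
    print("pull",best.x[0],"min",((np.degrees(best.x[1]-c[3]))%360)/20,"res",best.fun.round(4))
E
python3 - <<'E'
from ptr import *
s=load("pics/w14.npz"); q=lambda a:(np.array(a,float)+.5)/[5.5,4.5]-.5+[250,100]
c=[0.05524,-0.04536,0.02656,np.radians(-120.3)]
ptr(s,q([455,320])[0],q([434,218])[0],c)
s=load("pics/w9.npz"); q=lambda a:(np.array(a,float)+.5)/[6,5.2]-.5+[260,85]
ptr(s,q([340,410])[0],q([237,322])[0],c)
E
```

```text
pull 0.09187555371042555 min 15.617656828195956 res [-0.0081  0.0017  0.0081 -0.0017]
pull 0.08278807486727456 min 15.411845729028448 res [-0.0082  0.0011  0.0082 -0.0011]
```

```bash
sed -i 's/best=min.*/best=min((least_squares(fn,[.004,a],bounds=([-.01,-7],[.02,7]),x_scale=[.01,1]) for a in np.arange(-3,3,.5)),key=lambda r:r.cost)/' ptr.py
python3 - <<'E'
from ptr import *
s=load("pics/w14.npz"); q=lambda a:(np.array(a,float)+.5)/[5.5,4.5]-.5+[250,100]
c=[0.05524,-0.04536,0.02656,np.radians(-120.3)]
ptr(s,q([455,320])[0],q([434,218])[0],c)
s=load("pics/w9.npz"); q=lambda a:(np.array(a,float)+.5)/[6,5.2]-.5+[260,85]
ptr(s,q([340,410])[0],q([237,322])[0],c)
E
```

```text
pull 0.019999999999928117 min 14.943051373200174 res [-0.197  -0.0049 -0.1804 -0.0045]
pull 0.019999999999999987 min 15.075163901943554 res [-0.1393  0.0029 -0.1227  0.0026]
```

```bash

python3 - <<'E'
from ptr import *
s=load("pics/w14.npz"); q=lambda a:(np.array(a,float)+.5)/[5.5,4.5]-.5+[250,100]
c=[0.05524,-0.04536,0.02656,np.radians(-120.3)]
ptr(s,q([455,320]),q([434,218]),c)
s=load("pics/w9.npz"); q=lambda a:(np.array(a,float)+.5)/[6,5.2]-.5+[260,85]
ptr(s,q([340,410]),q([237,322]),c)
E
```

```text
pull 0.005647131092698318 min 5.6018457718508845 res [-0.0001 -0.0002  0.0001  0.    ]
pull 1.66489041076981e-05 min 4.107088515177061 res [-0.      0.0001  0.     -0.    ]
```

Request:
servo_tool --motion '[{"offset": [0,0.02,0.0084],"roll": 0,"claw": 0.3},{"offset": [0,0.0195,0],"roll": 0,"claw": 0.3},{"offset": [0,0,0],"roll": 0,"claw": 0.3},{"offset": [0.02,0,0],"roll": 0,"claw": 0.3},{"offset": [0.0185,0,0],"roll": 0,"claw": 0.3},{"offset": [0,0,0],"roll": 0,"claw": 0.1},{"offset": [0,0,0],"roll": 0,"claw": -0.3},{"offset": [0,0,0],"roll": 0,"claw": -0.5},{"offset": [0,0,0],"roll": 0,"claw": -0.5}]'

```text
clock: 19.75
tool_pos: [0.5625, -0.0997, 0.0887]
orientation: [172.1, 89.9, -3.0]
force: [-1.9, -0.3, 2.2]
opening: 0.0373
```

```bash
python3 look.py w15
```

```text
[ 0.56249035 -0.09971448  0.08865963] -175.10588498414737 [-1.32835062 -1.2790801   4.82501672] 0.037008972674830776 [  9.6  18.2 -22.8   0.  -49.   -4.7] 19.8
```

View pics/w15.png

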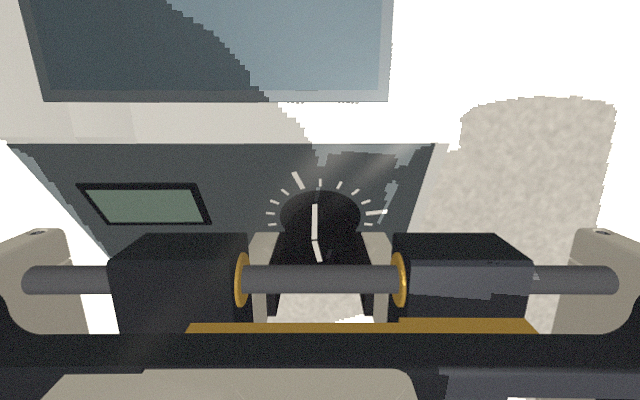

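Request:
servo_tool --motion '[{"offset": [-0.0015,-0.0008,0],"roll": 0,"claw": -0.5},{"offset": [-0.0015,-0.0009,0],"roll": 0,"claw": -0.5},{"offset": [-0.0015,-0.0009,0],"roll": 0,"claw": -0.5},{"offset": [0,0,0],"roll": 0,"claw": -0.5}]'

```text
clock: 20.3
tool_pos: [0.5622, -0.0976, 0.0923]
orientation: [113.9, 90.0, -61.2]
force: [2.8, -6.6, -4.1]
opening: 0.0374
```

```bash
python3 look.py w16;  python3 - <<'E'
from h import *
s=load("pics/w16.npz");v=cv2.resize(s["frame"][150:290,250:390],None,fx=5.5,fy=4.2,interpolation=cv2.INTER_CUBIC); cv2.imwrite("pics/w16z.png",cv2.convertScaleAbs(v,alpha=1.6))
E
```

```text
[ 0.5622295  -0.09758564  0.09225211] -175.11179421516 [ 2.92893575 -5.71531141 -4.14202133] 0.03738575643918408 [  9.8  17.9 -22.6   0.1 -49.5  -5. ] 20.35
```

View pics/w16z.png

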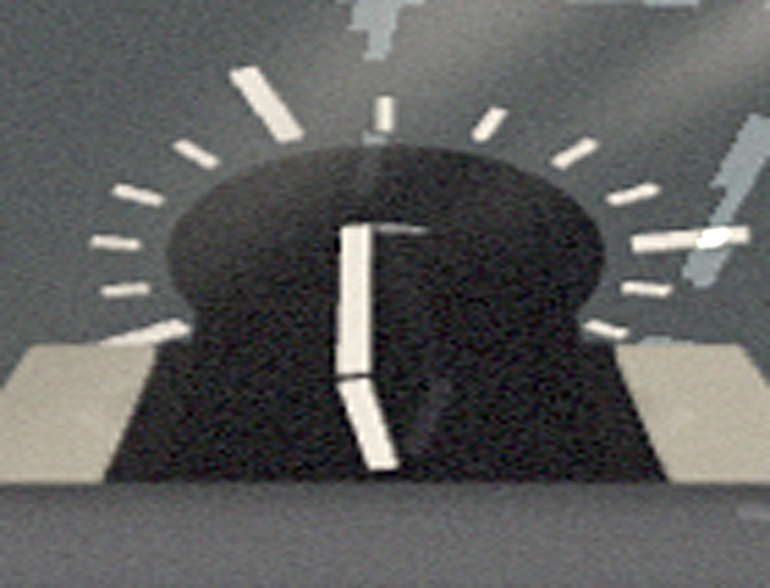

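```bash

python3 - <<'E'
from ptr import *
s=load("pics/w16.npz"); q=lambda a:(np.array(a,float)+.5)/[5.5,4.2]-.5+[250,150]
c,G=fit(s,q([[188,325],[150,289],[140,244],[163,201],[217,163],[293,138],[385,130],[475,138],[555,165],[608,201],[632,244],[623,288],[583,325]]),range(13))
ptr(s,q([384,468]),q([353,378]),c)
E
```

```text
[ 0.05516435 -0.0452536   0.02642396] -120.12295677897605 rms 0.00020075067262182372
 grip pt world [ 0.5621242  -0.10432756  0.08684051]
pull 0.008933212341918413 min 5.6300500661555954 res [-0.0009 -0.0003  0.0011  0.0002]
```

Request:
servo_tool --motion '[{"offset": [0,0,0],"roll": 6,"claw": -0.5},{"offset": [0,0,0],"roll": 6,"claw": -0.5},{"offset": [0,0,0],"roll": 6,"claw": -0.5},{"offset": [0,0,0],"roll": 6,"claw": -0.5},{"offset": [0,0,0],"roll": 6,"claw": -0.5},{"offset": [0,0,0],"roll": 6,"claw": -0.5},{"offset": [0,0,0],"roll": 0,"claw": -0.5}]'

```text
clock: 21.22
tool_pos: [0.5654, -0.0965, 0.0942]
orientation: [-147.0, 89.6, 2.0]
force: [6.4, 0.1, 4.1]
opening: 0.0372
```

Request:
servo_tool --motion '[{"offset": [0,0,0],"roll": 0,"claw": 0.18},{"offset": [0,0,0],"roll": 0,"claw": 0.18},{"offset": [-0.015,0,0],"roll": 0,"claw": 0.18},{"offset": [-0.02,0,0],"roll": 0,"claw": 0.3},{"offset": [0,0,0],"roll": -9,"claw": 0.3},{"offset": [0,0,0],"roll": -9,"claw": 0.3},{"offset": [0,0,0],"roll": -9,"claw": 0.3},{"offset": [0,0,0],"roll": -9,"claw": 0.3},{"offset": [0,-0.035,0],"roll": 0,"claw": 0.3},{"offset": [0,0,0],"roll": 0,"claw": 0.3},{"offset": [0,0,0],"roll": 0,"claw": 0.3}]'

```text
clock: 22.6
tool_pos: [0.5586, -0.0622, 0.1278]
orientation: [4.2, 90.0, -170.9]
force: [0.1, 0.1, 0.8]
opening: 0.0569
```

```bash
python3 look.py w17;  python3 - <<'E'
from h import *
s=load("pics/w17.npz");v=cv2.resize(s["frame"][100:240,250:390],None,fx=5.5,fy=4.2,interpolation=cv2.INTER_CUBIC); cv2.imwrite("pics/w17z.png",cv2.convertScaleAbs(v,alpha=1.6))
E
```

```text
[ 0.55869195 -0.06245618  0.12766769] -175.11030610445263 [0.357746   0.01915762 0.3605994 ] 0.05702857761485487 [ 13.6  14.9 -21.4   0.  -53.7  -8.7] 22.65
```

View pics/w17z.png

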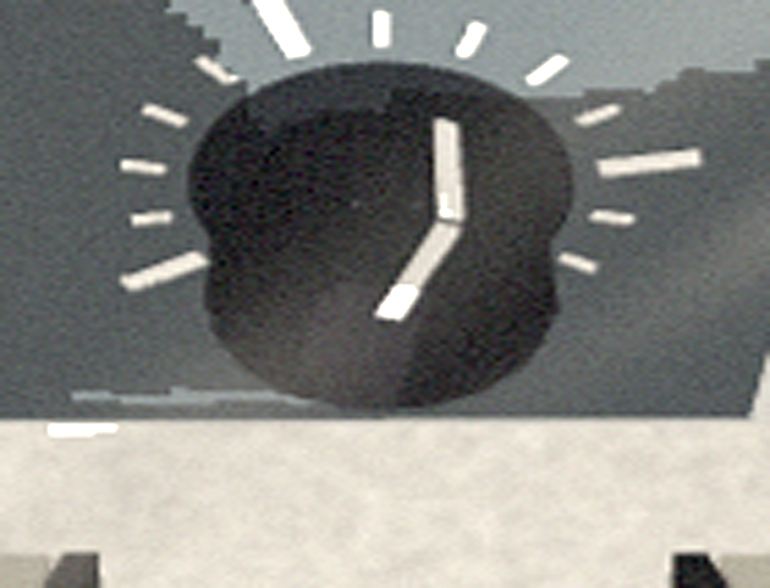

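```bash

python3 - <<'E'
from ptr import *
s=load("pics/w17.npz"); q=lambda a:(np.array(a,float)+.5)/[5.5,4.2]-.5+[250,100]
c,G=fit(s,q([[206,258],[171,217],[165,169],[186,122],[235,80],[302,52],[380,46],[463,53],[530,82],[578,121],[599,167],[591,215],[562,258]]),range(13))
ptr(s,q([391,318]),q([452,222]),c)
p,R,psi,o=st(); print(p,"rel tool",R.T@(G-p))
E
```

```text
[ 0.05531796 -0.04536583  0.02648483] -120.25095117744281 rms 0.0002075353971641052
 grip pt world [ 0.56202366 -0.10446963  0.08691731]
pull 0.006867540616283484 min 7.017980247056164 res [-0.0007  0.0001  0.0008 -0.0003]
[ 0.55869195 -0.06245618  0.12766769] rel tool [0.04075238 0.04214266 0.00025146]
```

Request:
servo_tool --motion '[{"offset": [0,0.018,0.0003],"roll": 0,"claw": 0.12},{"offset": [0,0.0177,0],"roll": 0,"claw": 0.12},{"offset": [0,0,0],"roll": -9,"claw": 0.12},{"offset": [0,0,0],"roll": -9,"claw": 0.12},{"offset": [0,0,0],"roll": -9,"claw": 0.12},{"offset": [0,0,0],"roll": -9,"claw": 0.12},{"offset": [0,0,0],"roll": 0,"claw": 0.12},{"offset": [0.016,0,0],"roll": 0,"claw": 0.12},{"offset": [0,0,0],"roll": 0,"claw": 0.12}]'

```text
clock: 23.78
tool_pos: [0.5603, -0.0982, 0.1095]
orientation: [-38.5, 89.8, -177.8]
force: [0.2, -0.8, -0.3]
opening: 0.0492
```

```bash
python3 look.py w18
```

```text
[ 0.56086115 -0.09812179  0.11023622] -139.22671938030138 [0.81999143 0.41189913 0.03923205] 0.04943275214844874 [  9.8  16.7 -21.5  -0.  -51.9  31. ] 23.825
```

View pics/w18.png

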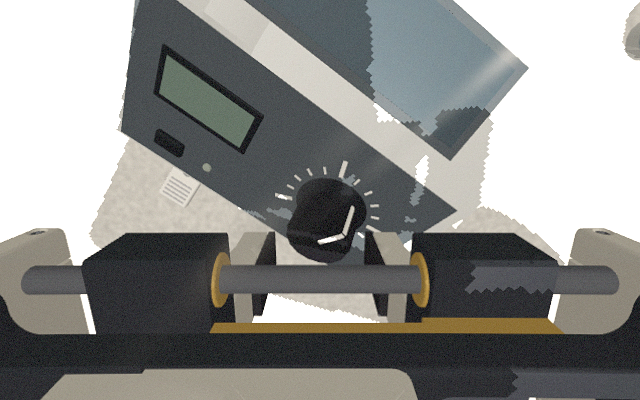

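Request:
servo_tool --motion '[{"offset": [0.009,0,0],"roll": 0,"claw": 0.12},{"offset": [0.008,0,0],"roll": 0,"claw": 0.12},{"offset": [0,0,0],"roll": 0,"claw": 0.12},{"offset": [0,0,0],"roll": 0,"claw": -0.3},{"offset": [0,0,0],"roll": 0,"claw": -0.5},{"offset": [0,0,0],"roll": 0,"claw": -0.5}]'

```text
clock: 24.58
tool_pos: [0.5605, -0.0985, 0.0942]
orientation: [-19.7, 89.9, -158.8]
force: [-3.5, -5.2, -0.6]
opening: 0.038
```

Request:
servo_tool --motion '[{"offset": [-0.001,-0.0004,-0.0003],"roll": 0,"claw": -0.5},{"offset": [-0.001,-0.0004,-0.0003],"roll": 0,"claw": -0.5},{"offset": [-0.0002,-0.0001,0],"roll": 6,"claw": -0.5},{"offset": [-0.0002,-0.0001,0],"roll": 6,"claw": -0.5},{"offset": [-0.0002,-0.0001,0],"roll": 6,"claw": -0.5},{"offset": [-0.0002,-0.0001,0],"roll": 6,"claw": -0.5},{"offset": [-0.0002,-0.0001,0],"roll": 6,"claw": -0.5},{"offset": [-0.0002,-0.0001,0],"roll": 6,"claw": -0.5},{"offset": [0,0,0],"roll": 0,"claw": -0.5}]'

```text
clock: 25.7
tool_pos: [0.5623, -0.0956, 0.098]
orientation: [-166.2, 89.9, 18.7]
force: [1.0, 3.0, -0.8]
opening: 0.0372
```

```bash
python3 look.py w19;  python3 - <<'E'
from h import *
s=load("pics/w19.npz");v=cv2.resize(s["frame"][150:290,250:390],None,fx=5.5,fy=4.2,interpolation=cv2.INTER_CUBIC); cv2.imwrite("pics/w19z.png",cv2.convertScaleAbs(v,alpha=1.6))
E
```

```text
[ 0.56223493 -0.095669    0.09795707] -174.97269823667267 [ 1.27740764  2.32592608 -1.3932809 ] 0.036611294779141455 [ 10.   17.4 -22.4  -0.  -50.1  -4.9] 25.75
```

View pics/w19z.png

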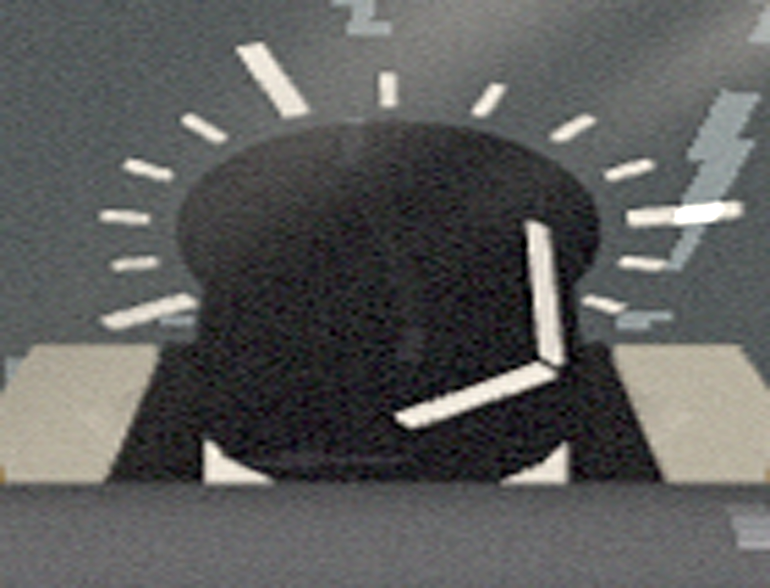

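```bash

python3 - <<'E'
from ptr import *
s=load("pics/w19.npz"); q=lambda a:(np.array(a,float)+.5)/[5.5,4.2]-.5+[250,150]
c,G=fit(s,q([[196,300],[159,264],[149,218],[172,176],[225,138],[302,113],[388,106],[475,113],[553,137],[608,177],[628,219],[622,262],[583,300]]),range(13))
ptr(s,q([400,420]),q([555,368]),c)
E
```

```text
[ 0.05511955 -0.04538633  0.02654064] -120.27986526776073 rms 0.0002626782864440031
 grip pt world [ 0.56198864 -0.10430016  0.0868181 ]
pull 0.006876089006995601 min 8.466214453404154 res [-0.0001  0.0013  0.0001 -0.0004]
```

Request:
servo_tool --motion '[{"offset": [-0.0003,-0.0001,0],"roll": 6.3,"claw": -0.5},{"offset": [-0.0003,-0.0001,0],"roll": 6.3,"claw": -0.5},{"offset": [-0.0003,-0.0001,0],"roll": 6.3,"claw": -0.5},{"offset": [-0.0003,-0.0001,0],"roll": 6.3,"claw": -0.5},{"offset": [-0.0003,-0.0001,0],"roll": 6.3,"claw": -0.5},{"offset": [-0.0003,-0.0001,0],"roll": 6.3,"claw": -0.5},{"offset": [0,0,0],"roll": 0,"claw": -0.5}]'

```text
clock: 26.62
tool_pos: [0.57, -0.0968, 0.1035]
orientation: [-154.8, 89.1, -7.5]
force: [17.6, -9.4, 1.6]
opening: 0.0222
```

```bash
python3 look.py w20;  python3 - <<'E'
from h import *
s=load("pics/w20.npz");v=cv2.resize(s["frame"][150:290,230:410],None,fx=4.4,fy=4.2,interpolation=cv2.INTER_CUBIC); cv2.imwrite("pics/w20z.png",cv2.convertScaleAbs(v,alpha=1.6))
E
```

```text
[ 0.57000644 -0.09683103  0.1034829 ] 147.348884476061 [ 17.24302103 -10.85383798   2.35310324] 0.021774230075180902 [  9.9  17.3 -21.9   0.4 -50.  -42.8] 26.675
```

View pics/w20z.png

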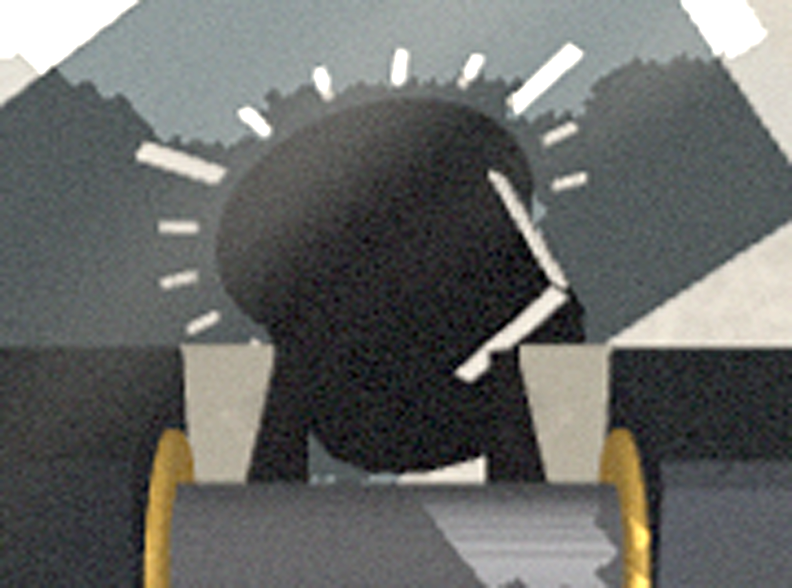

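Request:
servo_tool --motion '[{"offset": [0,0,0],"roll": 0,"claw": 0.1},{"offset": [0,0,0],"roll": 0,"claw": 0.18},{"offset": [-0.015,0,0],"roll": 0,"claw": 0.18},{"offset": [-0.015,0,0],"roll": 0,"claw": 0.3},{"offset": [0,0,0],"roll": -9.5,"claw": 0.3},{"offset": [0,0,0],"roll": -9.5,"claw": 0.3},{"offset": [0,0,0],"roll": -9.5,"claw": 0.3},{"offset": [0,0,0],"roll": -9.5,"claw": 0.3},{"offset": [0,-0.035,0],"roll": 0,"claw": 0.3},{"offset": [0,0,0],"roll": 0,"claw": 0.3},{"offset": [0,0,0],"roll": 0,"claw": 0.3}]'

```text
clock: 28.05
tool_pos: [0.5582, -0.0608, 0.13]
orientation: [174.0, 90.0, -0.8]
force: [-0.8, -0.1, -0.5]
opening: 0.0572
```

```bash
python3 look.py w21;  python3 - <<'E'
from h import *
s=load("pics/w21.npz");v=cv2.resize(s["frame"][100:240,250:390],None,fx=5.5,fy=4.2,interpolation=cv2.INTER_CUBIC); cv2.imwrite("pics/w21z.png",cv2.convertScaleAbs(v,alpha=1.6))
E
```

```text
[ 0.55822771 -0.06106041  0.12982807] -174.90104584780454 [-0.12831966 -1.0026188   0.87119509] 0.057025968765431416 [ 13.7  14.7 -21.3   0.  -53.9  -8.6] 28.1
```

View pics/w21z.png

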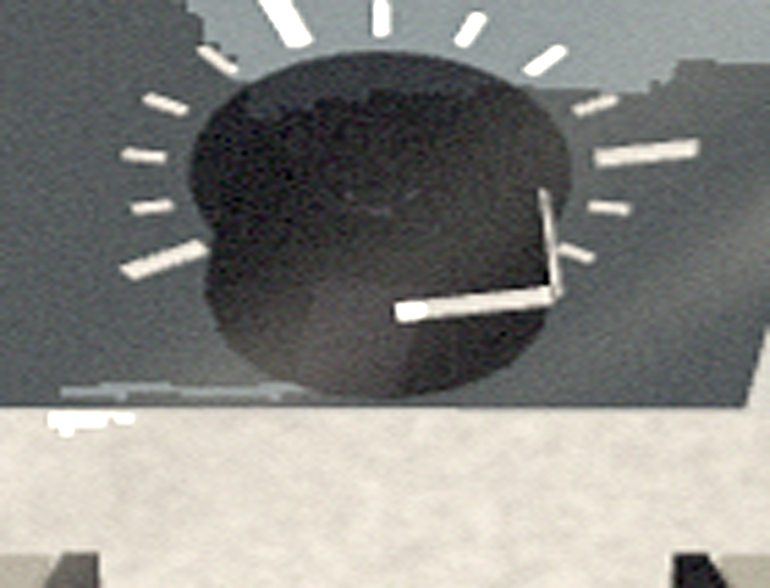

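```bash

python3 - <<'E'
from ptr import *
s=load("pics/w21.npz"); q=lambda a:(np.array(a,float)+.5)/[5.5,4.2]-.5+[250,100]
c,G=fit(s,q([[206,246],[172,206],[165,157],[187,110],[236,70],[304,43],[380,36],[460,43],[528,71],[576,110],[596,157],[590,206],[560,247]]),range(13))
ptr(s,q([395,312]),q([556,294]),c)
p,R,psi,o=st(); print(p,"rel tool",R.T@(G-p))
E
```

```text
[ 0.05532912 -0.04535376  0.0264689 ] -120.28596776243458 rms 0.0002053640543550709
 grip pt world [ 0.5620365  -0.10447824  0.08692289]
pull 0.006724477518368763 min 9.861839815531406 res [ 0.0001  0.0015 -0.0001  0.0003]
[ 0.55822771 -0.06106041  0.12982807] rel tool [4.29078631e-02 4.35818740e-02 7.02161348e-05]
```

Request:
servo_tool --motion '[{"offset": [0,0.02,0.0003],"roll": 0,"claw": 0.3},{"offset": [0,0.0187,0],"roll": -3.5,"claw": 0.3},{"offset": [0,0,0],"roll": 0,"claw": 0.3},{"offset": [0.02,0,0],"roll": 0,"claw": 0.3},{"offset": [0.02,0,0],"roll": 0,"claw": 0.3},{"offset": [0,0,0],"roll": 0,"claw": 0.1},{"offset": [0,0,0],"roll": 0,"claw": -0.3},{"offset": [0,0,0],"roll": 0,"claw": -0.5},{"offset": [0,0,0],"roll": 0,"claw": -0.5}]'

```text
clock: 29.22
tool_pos: [0.5622, -0.0994, 0.0903]
orientation: [171.2, 89.9, -0.2]
force: [1.0, -0.7, 2.3]
opening: 0.0374
```

Request:
servo_tool --motion '[{"offset": [0,0,0],"roll": 3.5,"claw": -0.5},{"offset": [0,0,0],"roll": 0,"claw": -0.5}]'

```text
clock: 29.48
tool_pos: [0.5626, -0.0994, 0.0903]
orientation: [174.0, 89.8, -0.9]
force: [1.2, -1.6, 2.3]
opening: 0.0369
```

```bash
python3 look.py w22;  python3 - <<'E'
from h import *
s=load("pics/w22.npz");v=cv2.resize(s["frame"][150:290,250:390],None,fx=5.5,fy=4.2,interpolation=cv2.INTER_CUBIC); cv2.imwrite("pics/w22z.png",cv2.convertScaleAbs(v,alpha=1.6))
E
```

```text
[ 0.56265151 -0.09934818  0.09025404] -174.8140300295874 [ 1.83067721 -0.85466574  2.66281325] 0.03729737844241211 [  9.6  18.  -22.8   0.  -49.1  -4.5] 29.525
```

View pics/w22z.png

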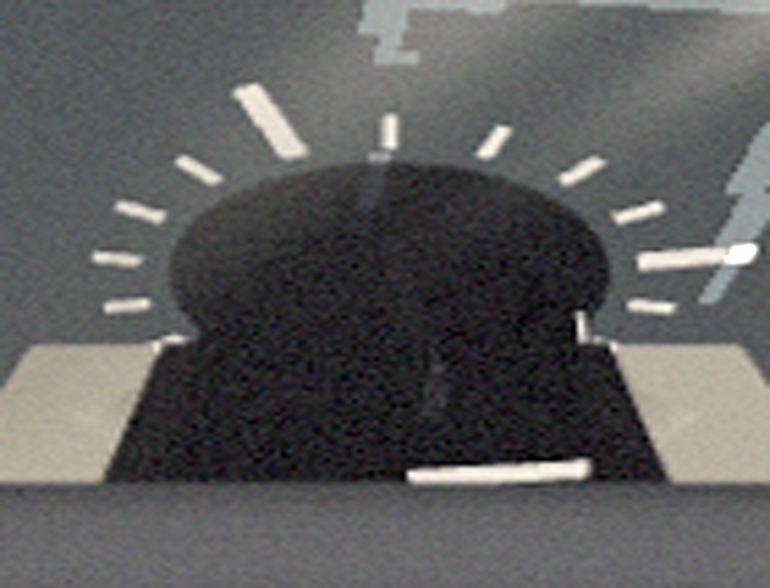

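Request:
servo_tool --motion '[{"offset": [0.0013,0.00075,0],"roll": 0,"claw": -0.5},{"offset": [0.0013,0.00075,0],"roll": 0,"claw": -0.5},{"offset": [0.0013,0.00075,0],"roll": 0,"claw": -0.5},{"offset": [0.0013,0.00075,0],"roll": 0,"claw": -0.5},{"offset": [0.0009,0.0005,0],"roll": 0,"claw": -0.5},{"offset": [0,0,0],"roll": 0,"claw": -0.5}]'

```text
clock: 30.28
tool_pos: [0.5629, -0.1028, 0.0842]
orientation: [167.6, 89.9, -7.3]
force: [2.8, 0.0, 9.0]
opening: 0.0374
```

```bash
python3 look.py w23;  python3 - <<'E'
from h import *
s=load("pics/w23.npz");v=cv2.resize(s["frame"][150:290,250:390],None,fx=5.5,fy=4.2,interpolation=cv2.INTER_CUBIC); cv2.imwrite("pics/w23z.png",cv2.convertScaleAbs(v,alpha=1.6))
E
```

```text
[ 0.56293042 -0.10281927  0.08418108] -174.8291519269534 [ 2.85289246 -0.32558727  8.06977412] 0.036840481235930075 [  9.3  18.5 -23.    0.  -48.4  -4.1] 30.325
```

View pics/w23z.png

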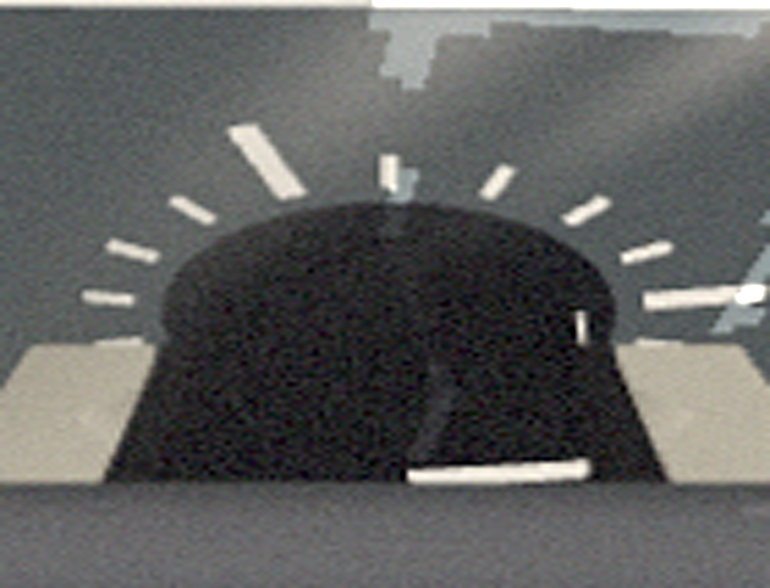

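Request:
servo_tool --motion '[{"offset": [0.0009,0.0005,0],"roll": 0,"claw": -0.5},{"offset": [0.0009,0.0005,0],"roll": 0,"claw": -0.5},{"offset": [0,0,0],"roll": 0,"claw": -0.5}]'

```text
clock: 30.7
tool_pos: [0.5628, -0.1032, 0.0837]
orientation: [-176.2, 89.9, 9.0]
force: [-3.1, 5.9, 20.7]
opening: 0.0368
```

Request:
servo_tool --motion '[{"offset": [0,0,0],"roll": 0,"claw": 0.1},{"offset": [0,0,0],"roll": 0,"claw": 0.3},{"offset": [0,0,0],"roll": 0,"claw": 0.3},{"offset": [-0.025,0,0],"roll": 0,"claw": 0.3},{"offset": [-0.025,0,0],"roll": 0,"claw": 0.3},{"offset": [0,-0.04,0],"roll": 0,"claw": 0.3},{"offset": [0,0,0],"roll": 0,"claw": 0.3},{"offset": [0,0,0],"roll": 0,"claw": 0.3}]'

```text
clock: 31.7
tool_pos: [0.5579, -0.0641, 0.131]
orientation: [4.6, 89.9, -170.3]
force: [-0.7, -0.3, -1.1]
opening: 0.0568
```

```bash
python3 look.py w24;  python3 - <<'E'
from h import *
s=load("pics/w24.npz");v=cv2.resize(s["frame"][80:220,250:390],None,fx=5.5,fy=4.2,interpolation=cv2.INTER_CUBIC); cv2.imwrite("pics/w24z.png",cv2.convertScaleAbs(v,alpha=1.6))
E
```

```text
[ 0.55793805 -0.06435353  0.13096033] -174.91776731199857 [ 0.66542091 -0.18085424  0.87422523] 0.05699719161147113 [ 13.4  14.7 -21.2  -0.  -54.2  -8.3] 31.75
```

View pics/w24z.png

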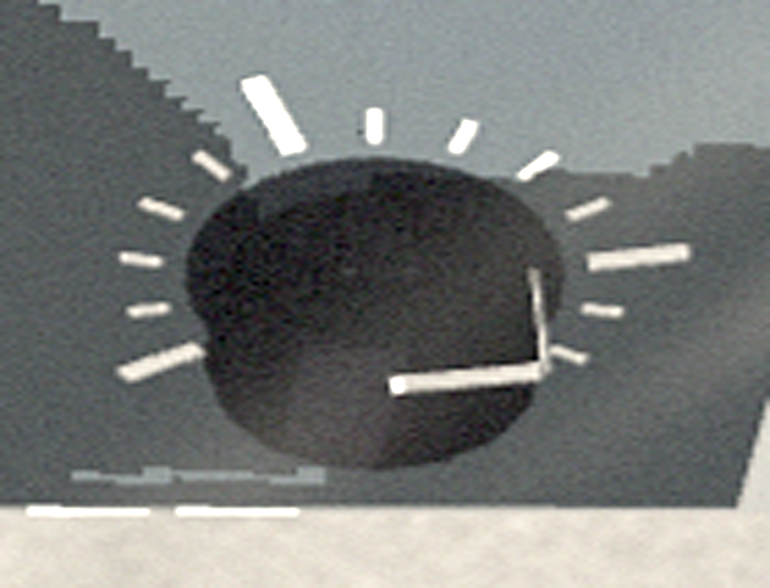

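```bash

python3 - <<'E'
from ptr import *
s=load("pics/w24.npz"); q=lambda a:(np.array(a,float)+.5)/[5.5,4.2]-.5+[250,80]
P=q([[205,350],[167,308],[161,262],[182,216],[229,178],[304,150],[374,143],[455,152],[520,176],[568,217],[588,262],[583,311],[552,350]])
for pull in (0,.003): c,G=fit(s,P,range(13),q([[392,386],[545,371]]),pull)
ptr(s,q([392,386]),q([545,371]),c)
p,R,psi,o=st(); print(p,"rel tool",R.T@(G-p))
E
```

```text
[ 0.0550957  -0.0453786   0.02649006] -120.16527744572856 rms 0.0003001054032047426
 pointer min 10.005824703117991 radii [0.00215163 0.01953008]
 grip pt world [ 0.56199459 -0.10427892  0.08680618]
[ 0.0550957  -0.0453786   0.02649006] -120.16527744572856 rms 0.0003001054032047426
 pointer min 10.005824703117995 radii [0.0040686  0.01986293]
 grip pt world [ 0.56199459 -0.10427892  0.08680618]
pull -0.0003007338746014809 min 9.952890232058284 res [ 0.      0.0012 -0.0001  0.0003]
[ 0.55793805 -0.06435353  0.13096033] rel tool [ 0.04415855  0.04012229 -0.00055377]
```

```bash
python3 look.py t25 top; python3 look.py s25 scene; python3 - <<'E'
from dial import *
# knob top height above console from depth in wrist views
for n,poly in (("w9",None),("w21",None),("w24",None)):
    s=load(f"pics/{n}.npz")
    r,cc=np.mgrid[90:230,255:385]; px=np.c_[cc.ravel(),r.ravel()]
    z=s["z_map"][px[:,1],px[:,0]]; px=px[z>0]
    P=depth(s,px); L=(P-INC)@Rw; u=uv(L); h=(L-P0)@N
    m=np.hypot(u[:,0]-.0552,u[:,1]+.0454)<.013
    con=(np.hypot(u[:,0]-.0552,u[:,1]+.0454)>.032)&(abs(h)<.006)
    print(n,m.sum(),"top",np.median(h[m])*1e3,"console",np.median(h[con])*1e3)
a=load("pics/top0.npz")["frame"];b=load("pics/t25.npz")["frame"]
v=np.hstack([a[90:240,165:500]]);w=b[90:240,165:500]
cv2.imwrite("pics/cmp.png",cv2.convertScaleAbs(cv2.resize(np.vstack([v,w]),None,fx=2,fy=2),alpha=1.5))
# cassette tail from wrist8
s=load("pics/wrist8.npz"); T=plane(s,[[319.5,152.5]],.0295); L=(T-INC)@Rw; print("tail in inc frame",L, "exp x -0.134, y .052")
E
```

```text
[ 0.55800154 -0.06451191  0.13097059] -174.9398361181126 [-0.22799105  0.35858938 -1.04380421] 0.05691346154593976 [ 13.4  14.7 -21.2  -0.  -54.2  -8.3] 31.8
[ 0.55807279 -0.06455287  0.13102606] -174.9504638649795 [ 0.00527243 -0.38099492  0.28183892] 0.05705787994427217 [ 13.4  14.7 -21.2  -0.  -54.2  -8.3] 31.85
w9 1006 top 24.720285674260317 console 0.03450479013692046
w21 1076 top 31.586438179649527 console 0.05189515877468163
w24 1004 top 24.722197062373002 console 0.030001596654334755
tail in inc frame [[-0.13462702  0.05099654  0.0295    ]] exp x -0.134, y .052
```

View pics/cmp.png

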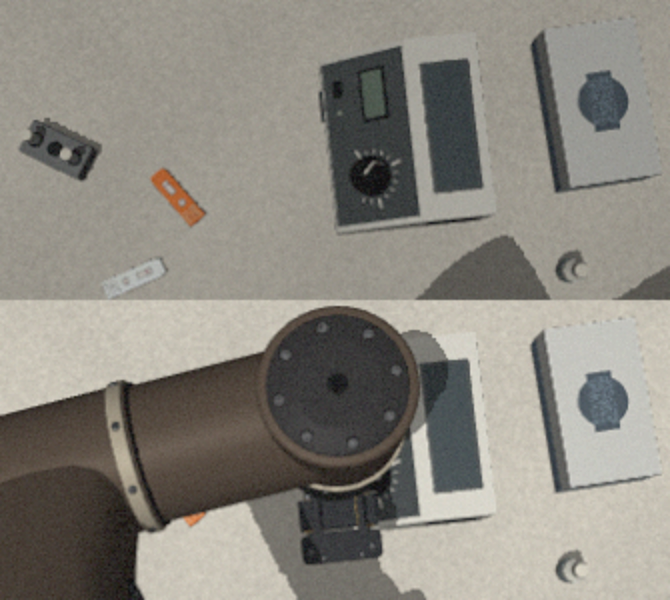

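View pics/w24.png

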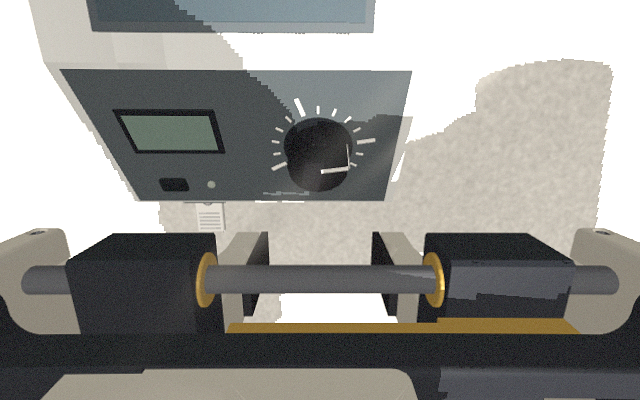

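```bash
python3 - <<'E'
from plant import ctrl
print(ctrl.close_job())
E
```

```text
the job is handed in; nothing more can be done
None
```

I put the cassette into the slot, set the timer dial to 10 minutes and pushed it back in. I handed the job in at about 32 s; no verdict was reported.

- **Cassette:** I gripped it by its ribbed tail and slid it in until it met the end stop at about 11 N. Afterwards its tail end measured 34.6 mm out of the front face (34 mm is fully home) and about 1 mm off the slot's centre line. It still looked in place in the last wrist picture.
- **Dial:** It started at 4 minutes. The first pull left it only about 5.6 mm out, so I regripped and pulled it to about 8.9 mm. I then turned it in three grasps. The grip slipped partly off the knob at the end of the third turn. The dial still read about 9.9 minutes at 6.7 mm out, so I regripped it, trimmed it by about 3 degrees and pushed it in.
- **Last dial checks:** The pointer read 10.0 minutes by one estimate and 9.95 by the other. The knob top was 24.7 mm above the console, the same as before it was first pulled, so it is fully in. The pointer fit left about 1 mm unexplained, which I put down to picking the line's ends by eye.
- **Other objects:** The gripper was open and clear of everything at hand-in. The last top view shows the dropper bottle and glove carton where they were. The arm hid the tube stand in that view, so I did not check it at the end; it had not moved in the earlier pictures.

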